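# Load a fastener bin into a push-back lane

## Robot

A 6-joint arm with a two-finger parallel gripper is mounted at the origin on the work surface. World frame = base frame: x ahead of the robot, y to its left, z up, the work surface at z = 0. Lengths are in m, angles in degrees, forces in N, time in s.
With the tool pointing down it reaches from about 0.3 to 0.85 m from the base axis. Payload 5.4 kg.
Tool frame: the origin (TCP) lies midway between the tips of the shut fingers; the grasp point (between the pads) lies 19 mm behind it (robot.grip_point_offset is the distance from the TCP to the grasp point, in m); x points along the fingers, y is the direction in which the jaws open and shut, and the axes are right-handed (so a half turn about x gives the same grasp; the last joint's range is limited). The gripper opens to 85 mm and grips with 20 to 120 N. Pads are 22 mm wide; open, the fingers measure 114 mm over their backs; the gripper's body (76 mm by 85 mm) begins 54 mm behind the grasp point. The pads swing forward as they close: fully open they stand 13 mm farther back than shut.
Start: joints at [59.353, 9.076, 91.501, -0, 79.423, -12.038], TCP at [0.184, 0.545, 0.231] pointing down, gripper open.
Joint ranges: [-166.64, 166.64], [-54.1, 131.32], [10.49, 154.53], [-73.88, 253.88], [9.74, 151.15], [-171.62, 171.62]. Speed limits (degrees/s): [147.25, 147.25, 180, 180, 180, 180].

## Interface

Orientations are given as a 3x3 rotation matrix whose columns are the frame's x, y, z axes.
In Python, from rig import robot, optics, job gives the robot as it stands.
- The arm moves only by the tool arm_command, never from a script. Its argument "rows" is a list of rows, each an object with "slide": the shift along the tool's x, y, z in m, a list of three; "roll": the turn about the tool's x in rad. A call has 1 to 20 rows; each row is the pose to reach, as a shift and turn from the pose measured when the call began, along the tool's axes at that moment; what a row does not reach only later rows make up. A row lasts 1/12 s, in which the tool goes at most 41.7 mm and 7.16 degrees, less where a joint would pass 70% of its speed; a pose out of reach is approached as far as the arm can. A call with a gripper value outside its range is refused whole. "hand" is the closure, from 0 (fully open) to 1 (shut), set as the call begins (left out, the last holds). The fingers move at their own pace and stop on an object; "force" is the grip in N (left out, the last holds). Time passes only in rows, so rows that repeat a pose let the fingers close. It gives the time, the measured TCP pose, the force and the opening at its end, in the units of the state.
- robot.get_obs(): the state, without advancing time (a new reading comes with each control period).
- optics.get_image(name): name is "scene" or "top"; returns the picture (420x560x3 uint8, red, green, blue); there is no depth.
- optics.calibration(name): a dict with "fov_y" (degrees; the focal length in pixels is half the picture's height over the tangent of half this angle, whatever the lens; pixels are square), "cx", "cy" (the principal point, pixels), "R" (3x3) and "t" (3): a world point X has camera coordinates R X + t. Camera axes: x right, y down, z forward; pixel columns grow to the right and rows downward; lengths in m; the calibration is good to about 2 mm. A picture is of the moment at which its call begins. calibration takes no time and is no camera call.
- job.close_job(): hands the job in, once; it reports no verdict.
The state is a dict: "clock": time; "qpos": joint angles; "dq": joint speeds; "joint_torque": joint torques, N m; "position": TCP position; "eef_rot": TCP orientation; "ft_force": force on the tool from outside, world axes, zero at the start; "ft_torque": the same for the moment, N m; "grip_width": finger opening in m.
Only numpy, scipy, OpenCV 4.12 (cv2) and the standard library are available. Lean on these libraries where they do the work, as an engineer would, in place of code of your own. Each camera call takes 0.05 s, during which the arm holds its last target.

## Task

Set the small narrow bin of fasteners lengthwise on the low foot of the push-back ramp and let go of it, then push it up the lane, under the bridge bar and past the sprung side shoe, until it bears on the rubber buffer of the top stop, and leave it there touching the buffer. Press it home gently: never more than 15 N on the buffer, and don't tip the bin or disturb the other things on the bench.

Things in the scene. Friction and masses are not known exactly. Their poses are not given: they have to be found in the camera images.
- bin: small narrow open-topped blue plastic bin of small steel and brass fasteners, 110 x 60 x 50 mm (x, y, z), walls 3 mm, 0.3 to 0.55 kg. Origin: centre of its underside; x along its length, z up. Both ends are alike, either may lead. Lift it across its 60 mm width; push on its end wall.
- lane: lane of the fixed steel ramp. Origin: on the deck at the middle of its low foot edge, 8 mm over the bench; x up the slope (0.14 rad above level), y across, z square off the deck. Deck 340 x 112 mm. Guide rails 14 mm high leave a lane 67 mm wide centred on y = 0, flared to 87 mm over the first 45 mm. Pushing the bin takes 2 to 5 N before the side shoe.
- shoe_face (a point): downhill end (lane x = 212 mm) of the flat of a grey plastic side shoe, 12 mm high, that a spring presses into the lane from +y (flat to x = 244 mm, taper below it from 170 mm). The bin pushes it back about 4 mm against 3 N plus 0.45 N/mm. Once past the taper, pushing takes a fairly steady 4 to 10 N (friction and mass vary), and friction keeps the bin from slipping back.
- bridge (a point): middle of the underside of the thin aluminium bridge bar over the lane, 58 mm above the deck; the bar is 14 mm wide along the lane (x = 258 to 272 mm) and 5 mm thick, its posts 49 to 54 mm either side of the middle. Fixed.
- stop: top stop: fixed dark steel plate 100 mm wide, 44 mm high, across the lane. Origin on the deck, middle of its downhill face, lane x = 326 mm; axes as the lane's. It carries a round black rubber buffer, 26 mm across, centre 22 mm above the deck, on a screw: its face is 10 to 42 mm downhill of the plate, varying and not measured. Sprung: 1 N to start, 2 N/mm, hard end after 4 mm.
- wide_bin: bystander: larger open blue plastic bin of fasteners, 170 x 125 x 75 mm; origin centre of underside
- carton: bystander: open cardboard carton, 170 x 130 x 100 mm, with flaps; origin centre of underside
- castor: bystander: steel castor standing on its 75 x 60 mm plate, black wheel up, 75 mm high; origin centre of underside
- flange: bystander: round dark steel pipe flange, 84 mm across, 26 mm high; origin centre of underside
- wrench: bystander: steel wrench, 150 mm long, lying flat; origin at its middle, x along it
- pipe_collar: bystander: short brass tube standing up, 48 mm across, 45 mm high; origin centre of underside
- can: bystander: closed steel can, 68 mm across, 110 mm high; origin centre of underside

How it is judged:
By the outcome, as a careful person would: the job done as asked, in the order asked, and still so for the second after the job is handed in, with the robot touching nothing.
It also fails if it takes over 72 s, if anything falls off the work surface, if the arm or the gripper's body presses on something with over 40 N, if the wrist force passes 120 N, or if a joint passes its speed limit or range.

## Working session

There is one attempt and no reset: what is moved stays moved. The work goes in short steps, Python scripts to look and compute and a tool call to move; the robot and the scene stay as the last step left them, time stands still between calls to the robot, and variables do not carry over. Pictures are saved under pics/ and viewed, and the job is handed in when it is done.

Besides the shell and the picture viewer there is one more tool, called after "Call:" as name(argument=value, ...) on one line, values as JSON. arm_command: Moves the arm, as the interface text tells. Its arguments: {"type":"object","properties":{"rows":{"type":"array"},"hand":{"type":"number"},"force":{"type":"number"}},"required":["rows"]}

```bash
ls; mkdir -p pics; python3 - <<'E'
from rig import robot, optics, job
import cv2, numpy as np
o=robot.get_obs(); print(o)
for n in ("scene","top"):
    im=optics.get_image(n); cv2.imwrite(f"pics/{n}0.png",im[:,:,::-1]); print(n,optics.calibration(n))
print(robot.grip_point_offset)
E
```

```text
pics
{'clock': 0.0, 'qpos': array([ 5.93527958e+01,  9.11525007e+00,  9.15721924e+01, -4.70738532e-04,
        7.94231216e+01, -1.20389949e+01]), 'dq': array([-0.08035305, -0.01244909,  0.05998763, -0.03199198,  0.01990483,
        0.04265056]), 'joint_torque': array([ 1.32790748e-03, -3.95996726e+01, -3.31435347e+01, -1.40490915e-04,
        8.43025628e-03,  4.28383123e-05]), 'position': array([0.18319892, 0.54439911, 0.23029124]), 'eef_rot': array([[-9.76719876e-04,  3.19092744e-01,  9.47722991e-01],
       [-1.66428573e-03,  9.47721611e-01, -3.19093994e-01],
       [-9.99998138e-01, -1.88894729e-03, -3.94597036e-04]]), 'ft_force': array([-0.11021221, -0.06701439,  0.04613281]), 'ft_torque': array([-0.01655099,  0.03593707,  0.06192942]), 'grip_width': 0.08549798028202528}
scene {'fov_y': 46.128540373852275, 'cx': 268.9565518531466, 'cy': 215.6561441787444, 'R': array([[ 0.37268552,  0.92791496,  0.0089068 ],
       [ 0.70595446, -0.27728213, -0.65172304],
       [-0.60227387,  0.24917553, -0.75840474]]), 't': array([-0.14341654, -0.26515872,  1.6669753 ])}
top {'fov_y': 49.698510466177474, 'cx': 284.05648781054015, 'cy': 207.38137394971483, 'R': array([[ 0.02570744, -0.99953976, -0.01610551],
       [-0.99375732, -0.0238025 , -0.10899463],
       [ 0.10856111,  0.01880694, -0.99391186]]), 't': array([-0.01795784,  0.4683151 ,  1.45814268])}
0.0187
```

View pics/scene0.png

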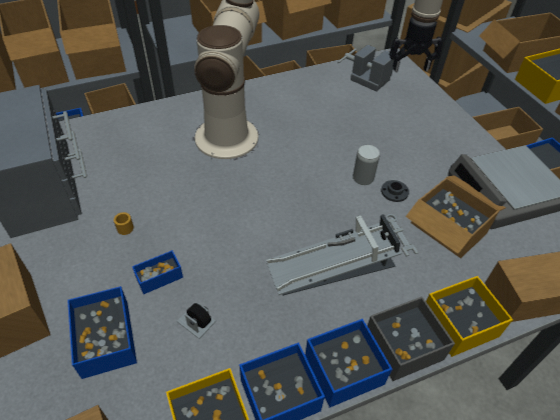

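View pics/top0.png

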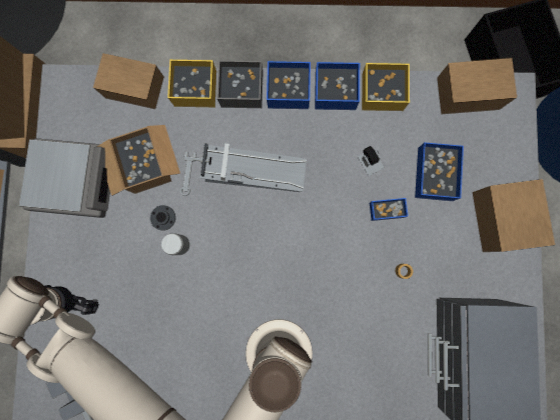

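The bin is at about (388,210) in the top view. The ramp's low foot is near (305,175), and its stop is near (205,160). I'll enlarge these areas.

```bash
python3 - <<'E'
import cv2
t=cv2.imread("pics/top0.png"); s=cv2.imread("pics/scene0.png")
def c(im,x0,y0,x1,y1,k,n): cv2.imwrite(n,cv2.resize(im[y0:y1,x0:x1],None,fx=k,fy=k,interpolation=cv2.INTER_CUBIC))
c(t,180,130,320,205,5.5,"pics/c1.png")
c(t,350,190,420,230,10,"pics/c2.png")
c(s,255,205,425,305,4.5,"pics/c3.png")
c(s,120,240,200,300,9,"pics/c4.png")
E
```

```text
(no output)
```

View pics/c1.png

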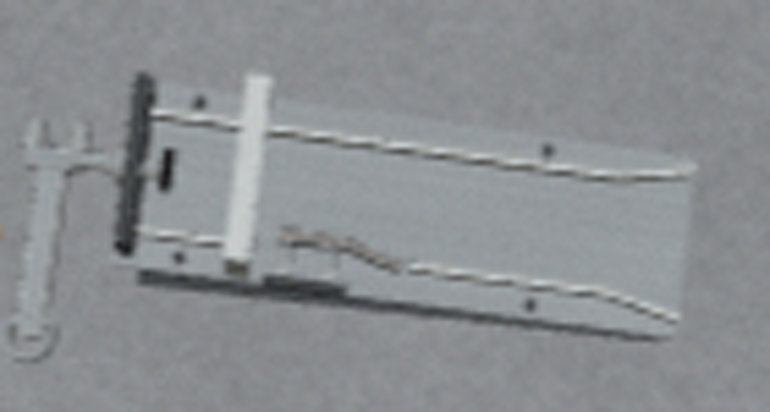

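View pics/c2.png

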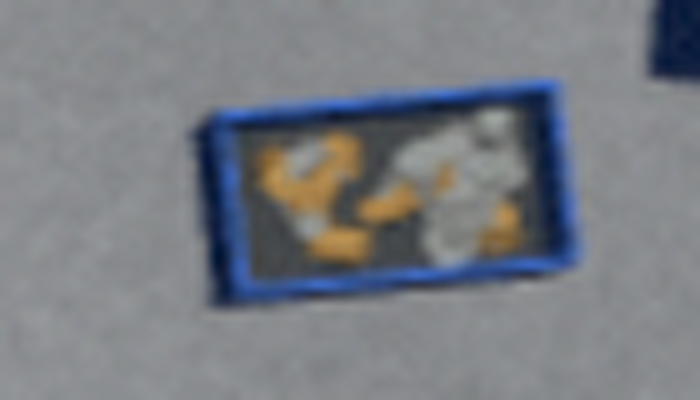

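View pics/c3.png

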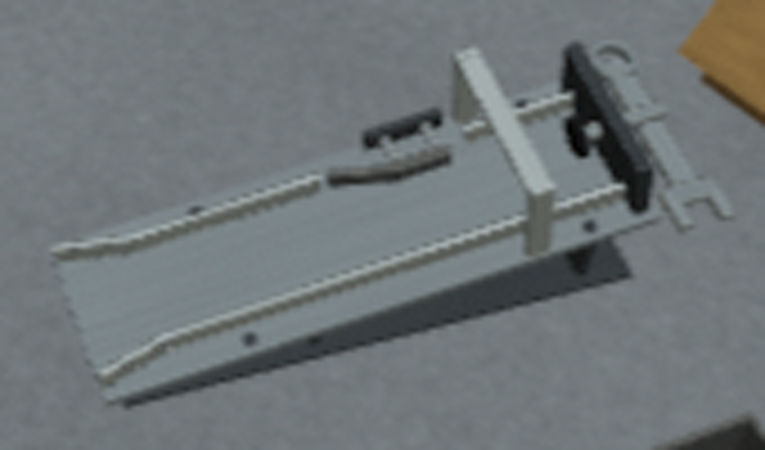

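View pics/c4.png

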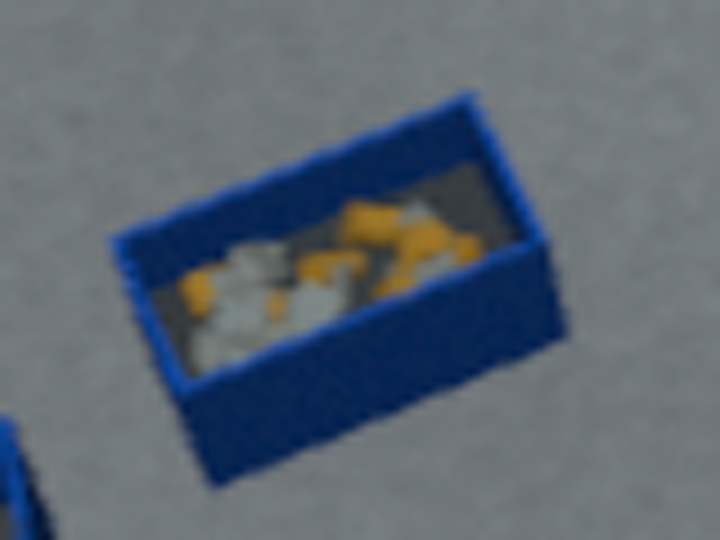

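```bash
cat > h.py <<'E'
import numpy as np
from scipy.optimize import least_squares
from rig import robot, optics
C={n:optics.calibration(n) for n in("scene","top")}
def proj(n,X):
    c=C[n]; X=np.atleast_2d(X); f=210/np.tan(np.radians(c["fov_y"]/2))
    p=X@np.array(c["R"]).T+c["t"]; return np.c_[f*p[:,0]/p[:,2]+c["cx"],f*p[:,1]/p[:,2]+c["cy"]]
def crop(pts,x0,y0,k): return (np.array(pts,float)+.5)/k-.5+[x0,y0]
def pose(q,z0,tilt):
    a=q[2]; ct,st=np.cos(tilt),np.sin(tilt); Z=np.array([[np.cos(a),-np.sin(a),0],[np.sin(a),np.cos(a),0],[0,0,1]])
    return Z@np.array([[ct,0,-st],[0,1,0],[st,0,ct]]),np.array([q[0],q[1],z0])
def fit(obs,q0,z0,tilt):
    def r(q):
        R,t=pose(q,z0,tilt); out=[]
        for n,L,P in obs: out.append((proj(n,np.array(L)@R.T+t)-P))
        return np.concatenate(out)
    s=least_squares(lambda q:r(q).ravel(),q0,loss="soft_l1",x_scale=[.01,.01,.1]); return s.x,r(s.x)
E
cat > f1.py <<'E'
from h import *
b,e=fit([("top",[[.055,-.03,.05],[.055,.03,.05],[-.055,-.03,.05],[-.055,.03,.05]],crop([[212,112],[235,302],[562,83],[579,264]],350,190,10)),
("scene",[[.055,-.03,.05],[.055,.03,.05],[-.055,-.03,.05],[-.055,.03,.05],[.055,-.03,0],[-.055,-.03,0]],crop([[546,241],[472,93],[184,390],[113,240],[567,338],[215,488]],120,240,9))],[.45,-.25,1.6],0,0)
print("bin",b[:2],np.degrees(b[2])); print(e.round(1).tolist())
L1=[[0,-.056,0],[0,.056,0],[.272,-.054,.063],[.258,-.054,.063],[.272,.054,.063],[.258,.054,.063],[.326,-.05,.044],[.326,.05,.044]]
P1=crop([[695,163],[670,337],[245,73],[271,76],[222,262],[247,265],[155,75],[130,253]],180,130,5.5)
L2=[[0,-.056,0],[0,.056,0],[.258,.054,.063],[.272,.054,.063],[.258,-.054,.063],[.272,-.054,.063],[.326,.05,.044],[.326,-.05,.044]]
P2=crop([[108,402],[52,250],[455,52],[478,46],[530,191],[554,187],[563,48],[633,185]],255,205,4.5)
l,e=fit([("top",L1,P1),("scene",L2,P2)],[.5,-.05,1.6],.008,.14)
print("lane",l[:2],np.degrees(l[2])); print(e.round(1).tolist())
np.save("lane.npy",l); np.save("bin.npy",b)
R,t=pose(l,.008,.14)
import cv2
for n,x0,y0,k,w,h in(("top",180,130,5.5,140,75),("scene",255,205,4.5,170,100)):
    im=cv2.imread(f"pics/{n}0.png")[y0:y0+h,x0:x0+w]; im=cv2.resize(im,None,fx=k,fy=k,interpolation=cv2.INTER_CUBIC)
    def d(A,col):
        p=((proj(n,np.array(A)@R.T+t)-[x0,y0]+.5)*k-.5); cv2.polylines(im,[p.round().astype(int)],False,col,1)
    for s in(1,-1): d([[0,s*.0435,0],[.045,s*.0335,0],[.326,s*.0335,0]],(0,0,255)); d([[0,s*.056,0],[.34,s*.056,0]],(0,255,0))
    d([[0,-.056,0],[0,.056,0]],(0,255,0)); d([[.258,-.049,.058],[.258,.049,.058]],(255,0,0));d([[.258,-.054,.063],[.258,.054,.063],[.272,.054,.063],[.272,-.054,.063]],(255,255,0))
    d([[.326,-.05,0],[.326,-.05,.044],[.326,.05,.044],[.326,.05,0]],(0,255,255))
    th=np.linspace(0,2*np.pi,30)
    for g,c in((.316,(255,0,255)),(.306,(0,128,255))): d(np.c_[g+0*th,.013*np.cos(th),.022+.013*np.sin(th)],c)
    cv2.imwrite(f"pics/o_{n}.png",im)
E
python3 f1.py
```

```text
bin [ 0.46935362 -0.34441523] 96.74067345991087
[[0.5, 0.4], [0.3, -0.0], [-0.4, 0.1], [0.2, 0.6], [0.7, -0.0], [0.3, -0.2], [-0.4, 0.7], [-0.3, -0.2], [0.8, 0.1], [-0.1, 0.5]]
lane [ 0.58062295 -0.0705391 ] 84.98244556317864
[[0.1, -0.6], [1.0, 0.7], [0.4, 0.6], [0.1, 0.7], [0.2, -0.1], [0.2, -0.0], [-0.4, 0.4], [0.0, -1.0], [-0.3, -0.0], [-0.4, -0.6], [0.0, 0.5], [-0.2, 0.3], [0.6, 1.1], [0.5, 0.3], [0.2, -0.8], [1.6, -2.8]]
```

View pics/o_top.png

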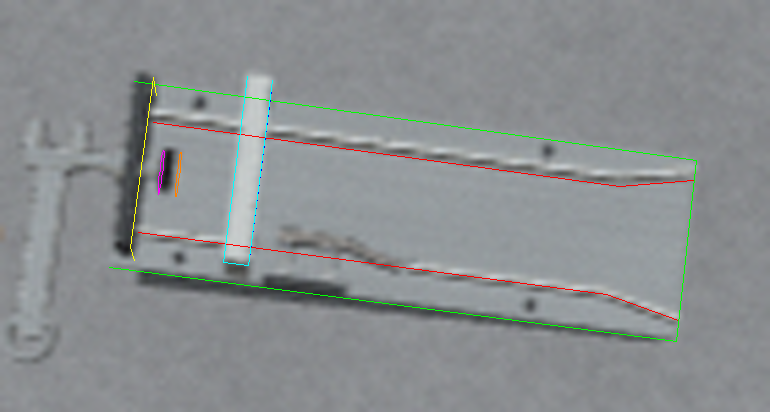

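View pics/o_scene.png

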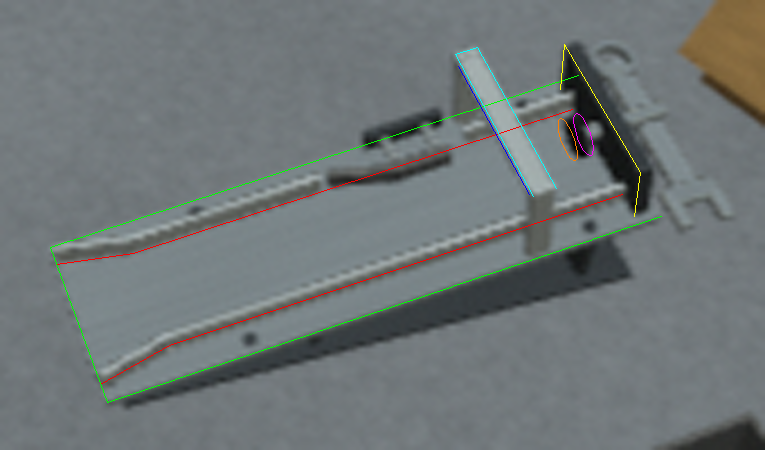

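```bash
cat >> h.py <<'E'
def go(pos,head=None):
    o=robot.get_obs(); R=np.array(o["eef_rot"]); s=R.T@(np.array(pos)-o["position"]); h=np.degrees(np.arctan2(R[1,1],R[0,1]))
    print("t%.2f"%o["clock"],"pos",np.round(o["position"],4),"head %.2f"%h,"slide",np.round(s,4).tolist(),"roll",None if head is None else round(-np.radians(head-h),4),"q",np.round(o["qpos"],1),"F",np.round(o["ft_force"],1),"w %.4f"%o["grip_width"])
def lane(p):
    R,t=pose(np.load("lane.npy"),.008,.14); return R@np.array(p)+t
E
python3 -c "
from h import *
go([.4694,-.3444,.15],6.74)
print(lane([.065,0,0]),lane([-.03,0,0]),lane([.2,0,0]))"
```

```text
t0.10 pos [0.1832 0.5444 0.2304] head 71.39 slide [0.0815, -0.7509, 0.5549] roll 1.1283 q [ 59.4   9.1  91.6   0.   79.4 -12. ] F [-0.   0.   0.1] w 0.0851
[ 0.58625229 -0.00642171  0.0170703 ] [ 0.57802479 -0.10013175  0.00381371] [0.597944   0.12674518 0.03590862]
```

Call:
arm_command(rows=[{"slide":[0,-0.7509,0.5549],"roll":1.1283},{"slide":[0,-0.7509,0.5549],"roll":1.1283},{"slide":[0,-0.7509,0.5549],"roll":1.1283},{"slide":[0,-0.7509,0.5549],"roll":1.1283},{"slide":[0,-0.7509,0.5549],"roll":1.1283},{"slide":[0,-0.7509,0.5549],"roll":1.1283},{"slide":[0,-0.7509,0.5549],"roll":1.1283},{"slide":[0,-0.7509,0.5549],"roll":1.1283},{"slide":[0,-0.7509,0.5549],"roll":1.1283},{"slide":[0,-0.7509,0.5549],"roll":1.1283},{"slide":[0,-0.7509,0.5549],"roll":1.1283},{"slide":[0,-0.7509,0.5549],"roll":1.1283},{"slide":[0,-0.7509,0.5549],"roll":1.1283},{"slide":[0,-0.7509,0.5549],"roll":1.1283},{"slide":[0,-0.7509,0.5549],"roll":1.1283},{"slide":[0,-0.7509,0.5549],"roll":1.1283},{"slide":[0,-0.7509,0.5549],"roll":1.1283},{"slide":[0,-0.7509,0.5549],"roll":1.1283},{"slide":[0,-0.7509,0.5549],"roll":1.1283},{"slide":[0,-0.7509,0.5549],"roll":1.1283}])

```text
clock: 1.77
position: [0.4386, -0.2504, 0.2308]
eef_rot: [[-0.001, 0.993, 0.117], [-0.001, 0.117, -0.993], [-1.0, -0.001, 0.001]]
ft_force: [1.1, 0.7, 0.5]
grip_width: 0.0856
```

```bash
python3 -c "
from h import *
go([.4694,-.3444,.12],6.74)"
```

```text
t1.77 pos [ 0.4386 -0.2504  0.2308] head 6.70 slide [0.1109, 0.0198, 0.0968] roll -0.0007 q [-4.340e+01 -1.400e+00  1.025e+02 -1.000e-01  7.890e+01 -5.010e+01] F [1.1 0.7 0.5] w 0.0856
```

Call:
arm_command(rows=[{"slide":[0.03,0.006,0.03]},{"slide":[0.06,0.0125,0.06]},{"slide":[0.09,0.0165,0.08]},{"slide":[0.111,0.0198,0.0968]},{"slide":[0.111,0.0198,0.0968]},{"slide":[0.111,0.0198,0.0968]},{"slide":[0.111,0.0198,0.0968]},{"slide":[0.111,0.0198,0.0968]}])

```text
$.rows[0]: bad value
```

```bash
python3 -c "
from h import *
import cv2
go([.4694,-.3444,.016],6.74)
for n,x0,y0,k in (('top',340,170,8),('scene',110,180,8)):
    im=optics.get_image(n)[:,:,::-1]; cv2.imwrite(f'pics/{n}1.png',im)
    cv2.imwrite(f'pics/d_{n}.png',cv2.resize(im[y0:y0+75,x0:x0+95] if n=='top' else im[y0-60:y0+120,x0-30:x0+130],None,fx=k if n=='top' else 3.3,fy=k if n=='top' else 3.3,interpolation=2))
"
```

```text
t1.77 pos [ 0.4386 -0.2504  0.2308] head 6.70 slide [0.2149, 0.02, 0.0968] roll -0.0007 q [-4.340e+01 -1.400e+00  1.025e+02 -1.000e-01  7.890e+01 -5.010e+01] F [1.1 0.7 0.5] w 0.0856
```

View pics/d_scene.png

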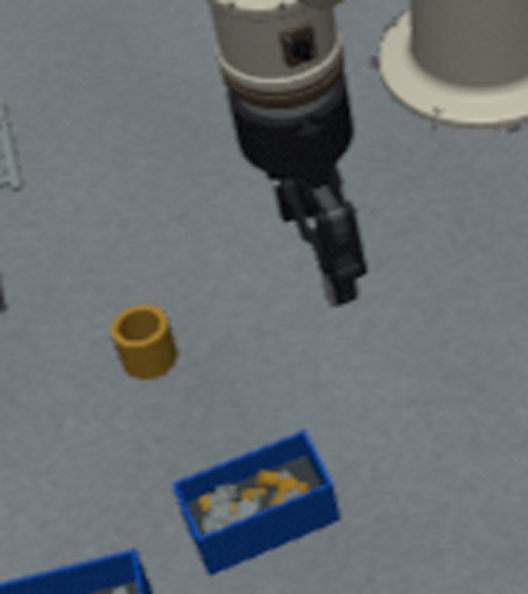

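View pics/d_top.png

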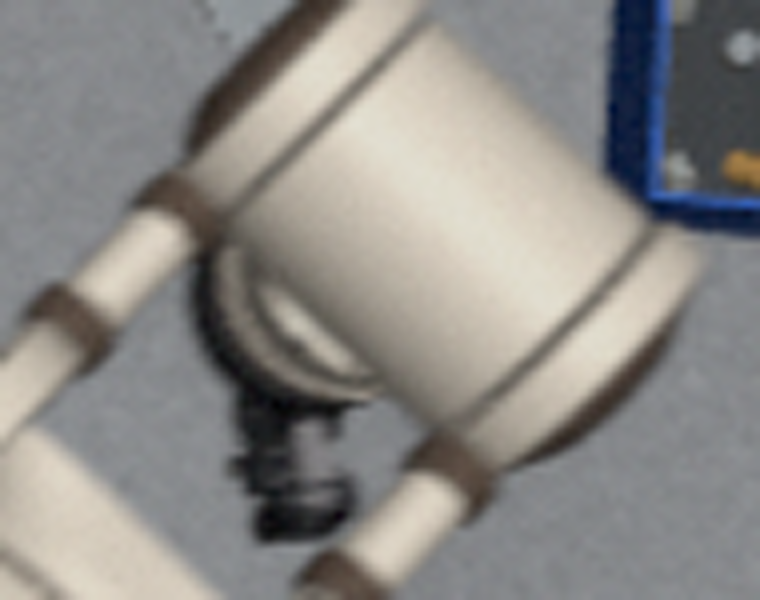

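The last move was refused because every row needs a roll value. The bin hasn't moved, and the gripper is short of it, up and toward the base. I'll resend with roll.

Call:
arm_command(rows=[{"slide":[0.03,0.006,0.03],"roll":-0.0007},{"slide":[0.06,0.0125,0.06],"roll":-0.0007},{"slide":[0.09,0.0165,0.08],"roll":-0.0007},{"slide":[0.111,0.02,0.0968],"roll":-0.0007},{"slide":[0.125,0.02,0.0968],"roll":-0.0007},{"slide":[0.125,0.02,0.0968],"roll":-0.0007},{"slide":[0.125,0.02,0.0968],"roll":-0.0007},{"slide":[0.125,0.02,0.0968],"roll":-0.0007}])

```text
clock: 2.53
position: [0.4697, -0.3469, 0.1062]
eef_rot: [[-0.002, 0.993, 0.114], [-0.002, 0.114, -0.993], [-1.0, -0.002, 0.002]]
ft_force: [0.8, -0.1, 0.4]
grip_width: 0.0857
```

```bash
python3 -c "
from h import *
import cv2
go([.4694,-.3444,.016],6.74)
im=optics.get_image('scene')[:,:,::-1]; cv2.imwrite('pics/e1.png',cv2.resize(im[150:310,80:240],None,fx=3.7,fy=3.7,interpolation=2))
"
```

```text
t2.53 pos [ 0.4697 -0.3469  0.1062] head 6.55 slide [0.0902, 0.0001, -0.0027] roll -0.0033 q [-48.2  17.6  96.4  -0.2  66.  -54.7] F [ 0.8 -0.1  0.4] w 0.0857
```

View pics/e1.png

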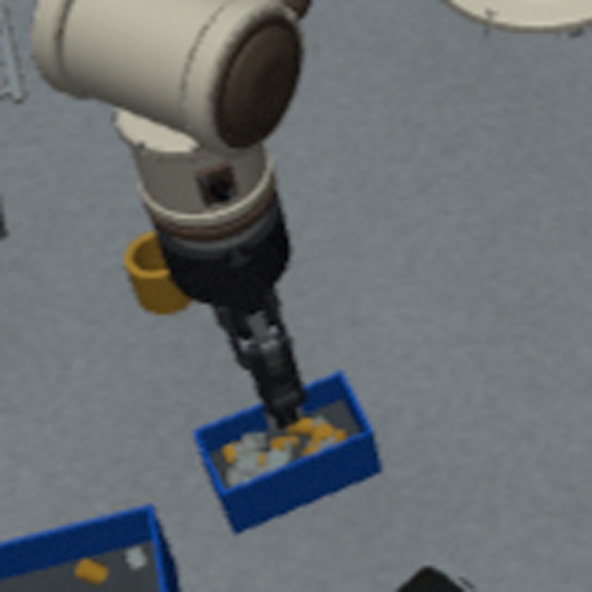

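The gripper is centred over the bin with the jaws across its width. Descending.

Call:
arm_command(rows=[{"slide":[0.02,0,-0.0027],"roll":-0.0033},{"slide":[0.04,0,-0.0027],"roll":-0.0033},{"slide":[0.055,0,-0.0027],"roll":-0.0033},{"slide":[0.07,0,-0.0027],"roll":-0.0033},{"slide":[0.08,0,-0.0027],"roll":-0.0033},{"slide":[0.09,0,-0.0027],"roll":-0.0033},{"slide":[0.09,0,-0.0027],"roll":-0.0033},{"slide":[0.09,0,-0.0027],"roll":-0.0033}])

```text
clock: 3.25
position: [0.4698, -0.3448, 0.0171]
eef_rot: [[-0.001, 0.993, 0.118], [-0.004, 0.118, -0.993], [-1.0, -0.001, 0.003]]
ft_force: [0.7, 0.0, 0.7]
grip_width: 0.0855
```

Call:
arm_command(rows=[{"slide":[0,0,0],"roll":0},{"slide":[0,0,0],"roll":0},{"slide":[0,0,0],"roll":0},{"slide":[0,0,0],"roll":0},{"slide":[0,0,0],"roll":0},{"slide":[0,0,0],"roll":0},{"slide":[0,0,0],"roll":0},{"slide":[0,0,0],"roll":0}], hand=1, force=25)

```text
clock: 3.92
position: [0.4704, -0.3456, 0.0185]
eef_rot: [[0.001, 0.993, 0.118], [-0.005, 0.118, -0.993], [-1.0, -0.0, 0.005]]
ft_force: [-1.5, 1.0, 5.9]
grip_width: 0.0596
```

```bash
python3 -c "
from h import *
import cv2
go([.4694,-.3444,.1],5)
im=optics.get_image('scene')[:,:,::-1]; cv2.imwrite('pics/e2.png',cv2.resize(im[150:310,80:240],None,fx=3.7,fy=3.7,interpolation=2))
"
```

```text
t3.92 pos [ 0.4704 -0.3456  0.0185] head 6.77 slide [-0.0816, -0.0009, -0.0009] roll 0.0308 q [-48.1  24.8  98.4  -0.2  56.6 -54.7] F [-1.5  1.   5.9] w 0.0596
```

View pics/e2.png

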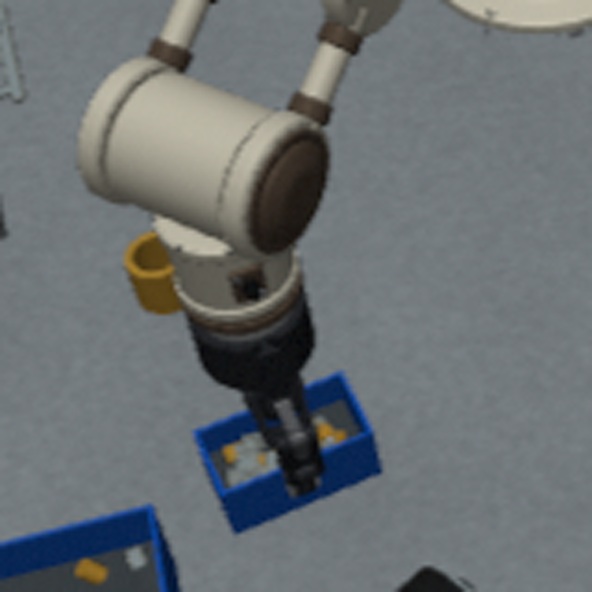

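Call:
arm_command(rows=[{"slide":[-0.01,0,0],"roll":0},{"slide":[-0.03,0,0],"roll":0},{"slide":[-0.055,0,0],"roll":0},{"slide":[-0.08,0,0],"roll":0},{"slide":[-0.1,0,0],"roll":0},{"slide":[-0.11,0,0],"roll":0},{"slide":[-0.11,0,0],"roll":0},{"slide":[-0.11,0,0],"roll":0},{"slide":[-0.11,0,0],"roll":0}])

```text
clock: 4.72
position: [0.4693, -0.3439, 0.1263]
eef_rot: [[-0.002, 0.993, 0.118], [-0.002, 0.118, -0.993], [-1.0, -0.002, 0.002]]
ft_force: [-0.2, 0.3, -5.2]
grip_width: 0.0595
```

```bash
python3 -c "
from h import *
p=lane([.068,0,0]);print(p)
p[2]=.12
go(p,-5.02)
"
```

```text
[ 0.58651211 -0.00346245  0.01748893]
t4.72 pos [ 0.4693 -0.3439  0.1263] head 6.76 slide [0.0053, 0.1565, -0.3242] roll 0.2056 q [-48.   15.9  96.   -0.2  68.2 -54.7] F [-0.2  0.3 -5.2] w 0.0595
```

Call:
arm_command(rows=[{"slide":[0,0.005,-0.01],"roll":0.01},{"slide":[0,0.0145,-0.03],"roll":0.03},{"slide":[0,0.0265,-0.055],"roll":0.05},{"slide":[0,0.0386,-0.08],"roll":0.07},{"slide":[0,0.0507,-0.105],"roll":0.09},{"slide":[0,0.0628,-0.13],"roll":0.11},{"slide":[0,0.0748,-0.155],"roll":0.13},{"slide":[0,0.0869,-0.18],"roll":0.15},{"slide":[0,0.099,-0.205],"roll":0.17},{"slide":[0,0.111,-0.23],"roll":0.19},{"slide":[0,0.1231,-0.255],"roll":0.2056},{"slide":[0,0.1352,-0.28],"roll":0.2056},{"slide":[0,0.145,-0.3],"roll":0.2056},{"slide":[0,0.152,-0.315],"roll":0.2056},{"slide":[0,0.1565,-0.3242],"roll":0.2056},{"slide":[0,0.1565,-0.3242],"roll":0.2056},{"slide":[0,0.1565,-0.3242],"roll":0.2056},{"slide":[0,0.1565,-0.3242],"roll":0.2056}])

```text
clock: 6.22
position: [0.5859, -0.0044, 0.1246]
eef_rot: [[-0.004, 0.996, -0.088], [-0.002, -0.088, -0.996], [-1.0, -0.003, 0.003]]
ft_force: [-0.1, -0.1, -5.2]
grip_width: 0.0596
```

```bash
python3 -c "
from h import *
import cv2
p=lane([.068,0,0])
p[2]=.06
go(p,-5.02)
for n,x0,y0,w,h,k in(('top',180,120,160,90,4.9),('scene',200,150,220,160,3.5)):
    im=optics.get_image(n)[:,:,::-1]; cv2.imwrite(f'pics/g_{n}.png',cv2.resize(im[y0:y0+h,x0:x0+w],None,fx=k,fy=k,interpolation=2))
"
```

```text
t6.22 pos [ 0.5859 -0.0044  0.1246] head -5.06 slide [0.0646, 0.0007, -0.0011] roll -0.0007 q [-12.1  16.7  95.2  -0.2  68.3  -7. ] F [-0.1 -0.1 -5.2] w 0.0596
```

View pics/g_scene.png

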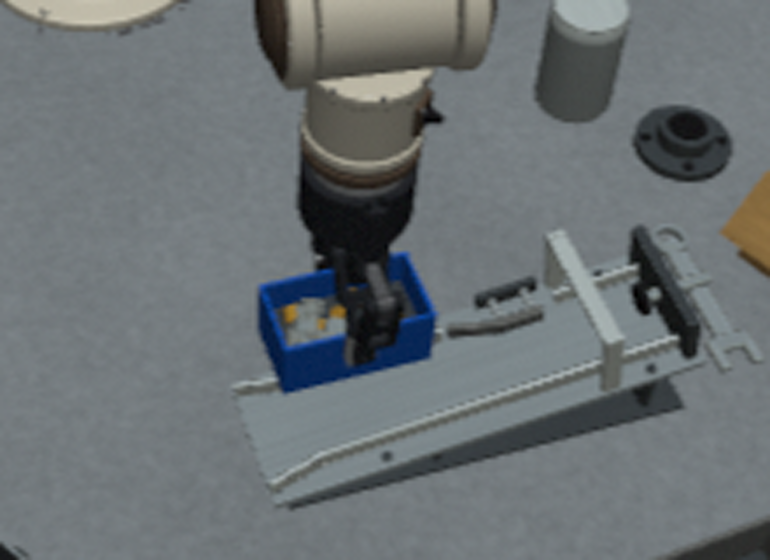

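View pics/g_top.png

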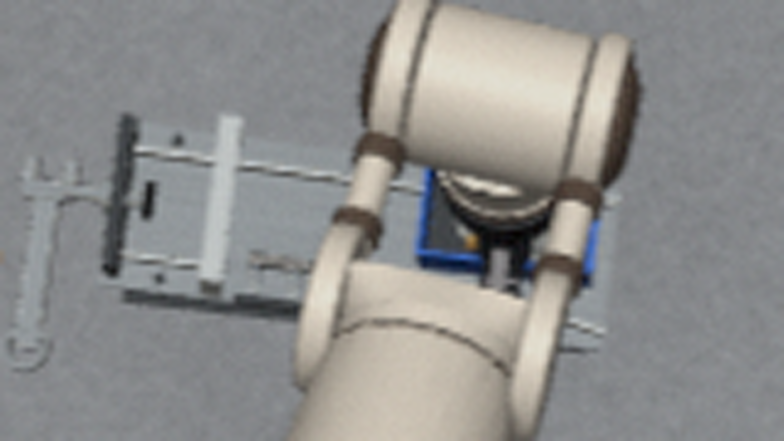

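Call:
arm_command(rows=[{"slide":[0.01,0.0007,-0.001],"roll":0},{"slide":[0.025,0.0007,-0.001],"roll":0},{"slide":[0.04,0.0007,-0.001],"roll":0},{"slide":[0.053,0.0007,-0.001],"roll":0},{"slide":[0.06,0.0007,-0.001],"roll":0},{"slide":[0.06,0.0007,-0.001],"roll":0},{"slide":[0.06,0.0007,-0.001],"roll":0}])

```text
clock: 6.9
position: [0.5866, -0.0039, 0.0647]
eef_rot: [[-0.003, 0.996, -0.089], [-0.002, -0.089, -0.996], [-1.0, -0.003, 0.002]]
ft_force: [0.6, -0.1, -4.2]
grip_width: 0.0593
```

```bash
python3 -c "
from h import *
import cv2
p=lane([.068,0,0])
p[2]=.044
go(p,-5.02)
for n,x0,y0,w,h,k in(('top',260,140,60,60,10),('scene',250,210,100,80,8)):
    im=optics.get_image(n)[:,:,::-1]; cv2.imwrite(f'pics/i_{n}.png',cv2.resize(im[y0:y0+h,x0:x0+w],None,fx=k,fy=k,interpolation=2))
"
```

```text
t6.90 pos [ 0.5866 -0.0039  0.0647] head -5.11 slide [0.0207, -0.0001, -0.0005] roll -0.0016 q [-12.1  21.3  96.8  -0.2  62.   -6.9] F [ 0.6 -0.1 -4.2] w 0.0593
```

View pics/i_scene.png

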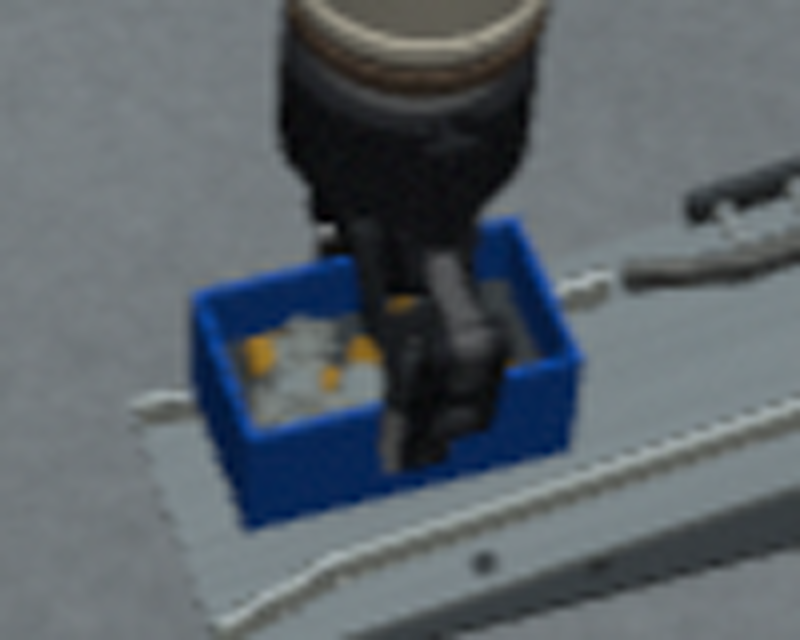

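View pics/i_top.png

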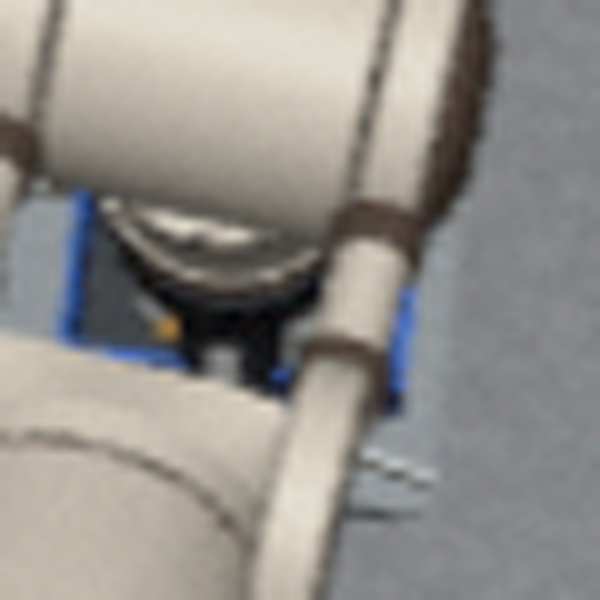

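```bash
python3 -c "
from h import *
def crp(p,x0,y0,k): return (p-[x0,y0]+.5)*k-.5
obs=[('scene',[[-.055,.03,.05],[-.055,-.03,.05],[.055,-.03,.05],[.055,.03,.05],[-.055,-.03,0],[.055,-.03,0]],crop([[193,298],[249,437],[580,358],[518,218],[246,528],[571,450]],250,210,8))]
b,e=fit(obs,[.587,-.004,1.48],.0647-.0185,0); print(b[:2],np.degrees(b[2]),e.round(2).tolist())
l=np.load('lane.npy'); d=np.array([np.cos(l[2]),np.sin(l[2])]); v=b[:2]-l[:2]; print('along,across',v@d, -v[0]*d[1]+v[1]*d[0])
"
```

```text
[ 0.585955   -0.00328893] 84.86216100265256 [[-0.2, -0.9], [-0.02, 0.45], [0.55, 0.1], [0.01, -0.5], [-0.18, 0.46], [-0.1, 0.1]]
along,across 0.06745881753347555 0.0005701516227413607
```

The picture fit puts the bin 0.6 mm off the lane's centre line and 0.1° off its heading. Lowering.

Call:
arm_command(rows=[{"slide":[0.006,0,0],"roll":0},{"slide":[0.012,0,0],"roll":0},{"slide":[0.016,0,0],"roll":0},{"slide":[0.019,0,0],"roll":0},{"slide":[0.021,0,0],"roll":0},{"slide":[0.022,0,0],"roll":0},{"slide":[0.022,0,0],"roll":0}])

```text
clock: 7.58
position: [0.5876, -0.004, 0.0438]
eef_rot: [[-0.001, 0.996, -0.089], [-0.003, -0.089, -0.996], [-1.0, -0.001, 0.003]]
ft_force: [0.5, -0.7, -4.5]
grip_width: 0.0594
```

Call:
arm_command(rows=[{"slide":[0.001,0,0],"roll":0},{"slide":[0.002,0,0],"roll":0},{"slide":[0.003,0,0],"roll":0},{"slide":[0.004,0,0],"roll":0},{"slide":[0.004,0,0],"roll":0}])

```text
clock: 8.0
position: [0.5882, -0.0054, 0.0411]
eef_rot: [[-0.0, 0.996, -0.088], [-0.005, -0.088, -0.996], [-1.0, 0.0, 0.005]]
ft_force: [-3.7, -4.8, 3.5]
grip_width: 0.0598
```

Call:
arm_command(rows=[{"slide":[0.001,-0.001,-0.0005],"roll":0},{"slide":[0.002,-0.0017,-0.001],"roll":0},{"slide":[0.003,-0.0017,-0.001],"roll":0},{"slide":[0.004,-0.0017,-0.001],"roll":0},{"slide":[0.004,-0.0017,-0.001],"roll":0}], force=20)

```text
clock: 8.42
position: [0.5883, -0.0061, 0.0389]
eef_rot: [[0.004, 0.996, -0.088], [-0.008, -0.088, -0.996], [-1.0, 0.004, 0.008]]
ft_force: [-2.8, -6.7, 5.6]
grip_width: 0.0597
```

```bash
python3 -c "
from h import *
import cv2
p=lane([.068,0,0])
go(p,-5.02)
for n,x0,y0,w,h,k in(('scene',250,210,100,80,8),):
    im=optics.get_image(n)[:,:,::-1]; cv2.imwrite(f'pics/j_{n}.png',cv2.resize(im[y0:y0+h,x0:x0+w],None,fx=k,fy=k,interpolation=2))
"
```

```text
t8.42 pos [ 0.5883 -0.0061  0.0389] head -5.06 slide [0.0214, -0.0021, -0.0026] roll -0.0007 q [-12.1  23.5  97.4  -0.5  58.8  -6.8] F [-2.8 -6.7  5.6] w 0.0597
```

View pics/j_scene.png

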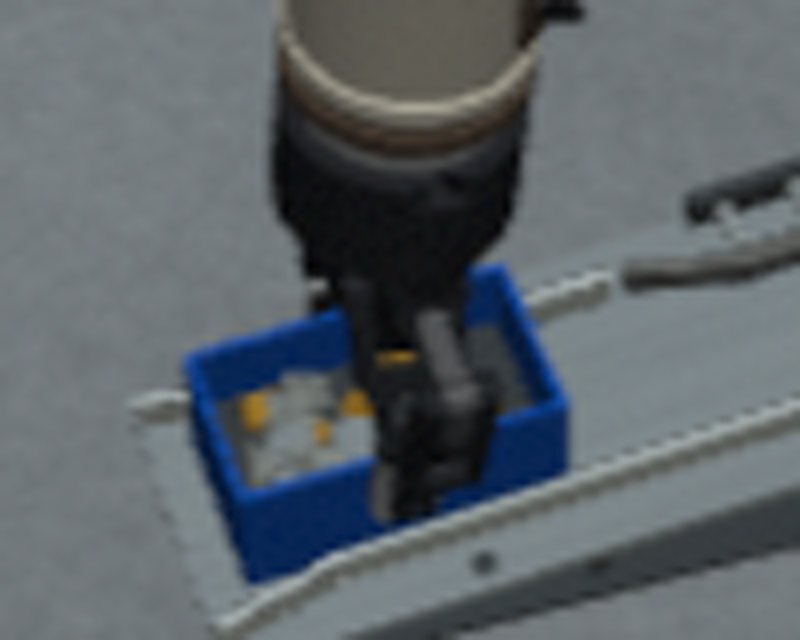

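Call:
arm_command(rows=[{"slide":[0.0015,-0.001,-0.001],"roll":0},{"slide":[0.003,-0.002,-0.002],"roll":0},{"slide":[0.0045,-0.002,-0.002],"roll":0},{"slide":[0.006,-0.002,-0.002],"roll":0},{"slide":[0.006,-0.002,-0.002],"roll":0}])

```text
clock: 8.88
position: [0.5887, -0.0057, 0.0355]
eef_rot: [[0.008, 0.996, -0.088], [-0.011, -0.088, -0.996], [-1.0, 0.009, 0.01]]
ft_force: [-2.6, -7.6, 10.3]
grip_width: 0.0595
```

```bash
python3 -c "
from h import *
import cv2
p=lane([.068,0,0])
go(p,-5.02)
for n,x0,y0,w,h,k in(('scene',250,210,100,80,8),):
    im=optics.get_image(n)[:,:,::-1]; cv2.imwrite(f'pics/k_{n}.png',cv2.resize(im[y0:y0+h,x0:x0+w],None,fx=k,fy=k,interpolation=2))
"
```

```text
t8.88 pos [ 0.5887 -0.0057  0.0355] head -5.04 slide [0.018, -0.0025, -0.0022] roll -0.0004 q [-12.   23.7  97.6  -0.6  58.2  -6.7] F [-2.6 -7.6 10.3] w 0.0595
```

View pics/k_scene.png

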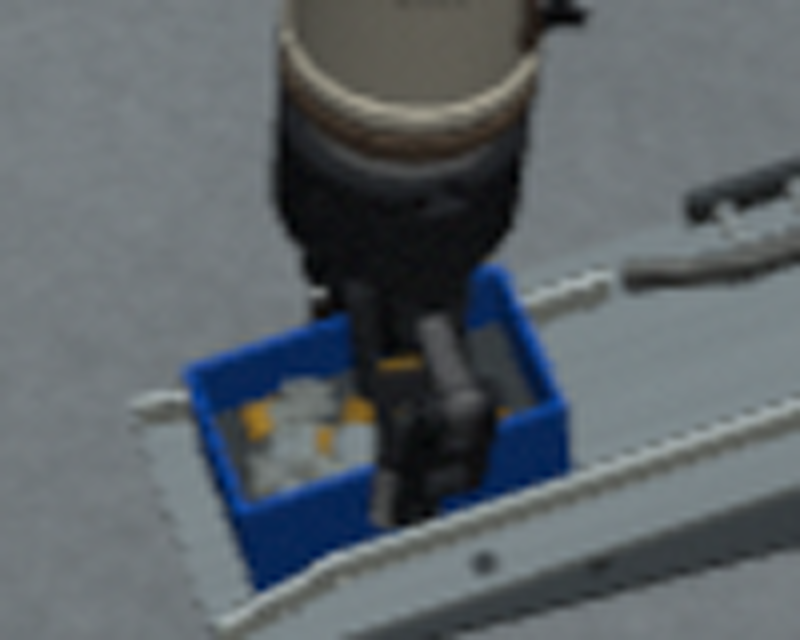

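Call:
arm_command(rows=[{"slide":[0,0,0],"roll":0},{"slide":[0,0,0],"roll":0},{"slide":[0,0,0],"roll":0},{"slide":[0,0,0],"roll":0},{"slide":[0,0,0],"roll":0},{"slide":[0,0,0],"roll":0},{"slide":[0,0,0],"roll":0},{"slide":[0,0,0],"roll":0}], hand=0)

```text
clock: 9.6
position: [0.5886, -0.0056, 0.0354]
eef_rot: [[0.008, 0.996, -0.088], [-0.011, -0.088, -0.996], [-1.0, 0.008, 0.01]]
ft_force: [-0.3, -0.2, -0.0]
grip_width: 0.0854
```

```bash
python3 -c "
from h import *
import cv2
p=lane([.068,0,0])
go(p,-5.02)
for n,x0,y0,w,h,k in(('scene',250,210,100,80,8),):
    im=optics.get_image(n)[:,:,::-1]; cv2.imwrite(f'pics/l_{n}.png',cv2.resize(im[y0:y0+h,x0:x0+w],None,fx=k,fy=k,interpolation=2))
"
```

```text
t9.60 pos [ 0.5886 -0.0056  0.0354] head -5.04 slide [0.0179, -0.0024, -0.0021] roll -0.0003 q [-12.   23.7  97.6  -0.6  58.2  -6.7] F [-0.3 -0.2 -0. ] w 0.0854
```

View pics/l_scene.png

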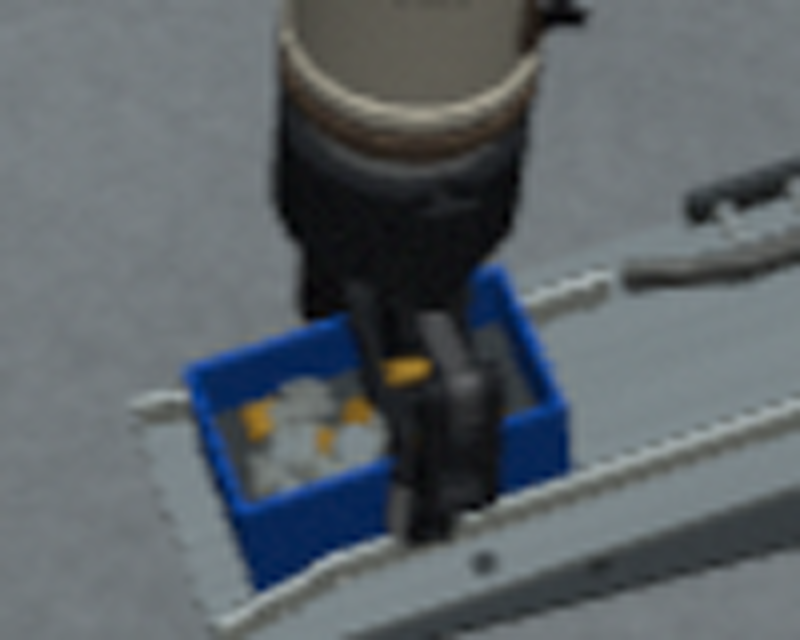

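Call:
arm_command(rows=[{"slide":[-0.01,0,0],"roll":0},{"slide":[-0.03,0,0],"roll":0},{"slide":[-0.055,0,0],"roll":0},{"slide":[-0.08,0,0],"roll":0},{"slide":[-0.1,0,0.03],"roll":0},{"slide":[-0.1,0,0.06],"roll":0},{"slide":[-0.1,0,0.09],"roll":0},{"slide":[-0.1,0,0.12],"roll":0},{"slide":[-0.1,0,0.12],"roll":0},{"slide":[-0.1,0,0.12],"roll":0}], hand=1)

```text
clock: 10.48
position: [0.5774, -0.1254, 0.1375]
eef_rot: [[0.008, 0.996, -0.091], [-0.011, -0.091, -0.996], [-1.0, 0.009, 0.01]]
ft_force: [0.3, 1.8, -0.7]
grip_width: -0.0001
```

```bash
python3 -c "
from h import *
import cv2
p=lane([-.03,0,0]); p[2]=.030
go(p,-5.02)
for n,x0,y0,w,h,k in(('top',270,145,60,50,10),('scene',230,190,120,100,6.5)):
    im=optics.get_image(n)[:,:,::-1]; cv2.imwrite(f'pics/m_{n}.png',cv2.resize(im[y0:y0+h,x0:x0+w],None,fx=k,fy=k,interpolation=2))
"
```

```text
t10.48 pos [ 0.5774 -0.1254  0.1375] head -5.19 slide [0.1072, -0.0027, -0.0263] roll -0.003 q [-23.8  15.9  94.6  -0.4  68.8 -18.4] F [ 0.3  1.8 -0.7] w -0.0001
```

View pics/m_scene.png

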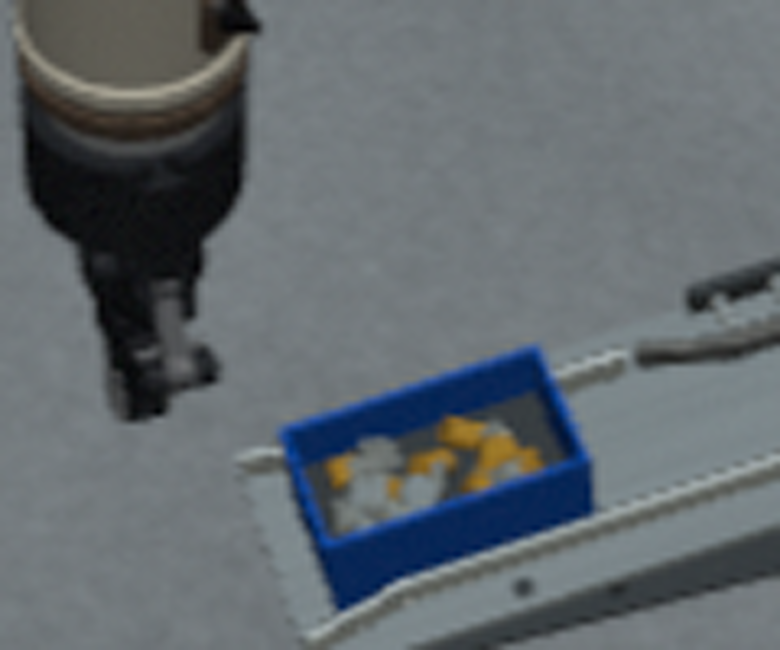

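View pics/m_top.png

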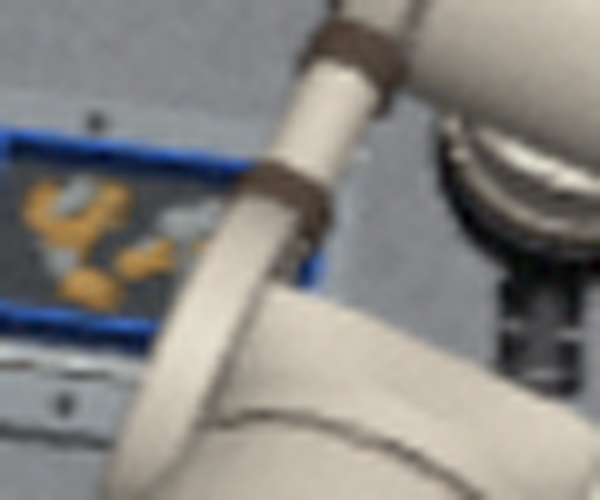

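```bash
python3 -c "
from h import *
l=np.load('lane.npy'); R,t=pose(l,.008,.14)
B=np.array([[-.055,.03,.05],[-.055,-.03,.05],[.055,-.03,.05],[.055,.03,.05],[-.055,-.03,0]])
P=crop([[281,430],[328,545],[592,462],[540,346],[338,608]],230,190,6.5)
def r(q):
    a=q[2]; Z=np.array([[np.cos(a),-np.sin(a),0],[np.sin(a),np.cos(a),0],[0,0,1]])
    return (proj('scene',(B@Z.T+[q[0],q[1],0])@R.T+t)-P).ravel()
s=least_squares(r,[.066,0,0],x_scale=[.01,.01,.1]); print(s.x,r(s.x).round(1))
x=s.x[0]
print('rim mid trailing',lane([x-.055,0,.05]))
p=lane([x-.055,0,.05]); p[1]-=.035; p[2]=.032; p[0]=lane([x-.09,0,0])[0]; print(p); go(p,-5.02)
"
```

```text
[ 0.07233615 -0.00169957 -0.01096659] [-0.1 -0.6 -0.5  0.4  0.3 -0.1  0.3 -0.5  0.   0.8]
rim mid trailing [ 0.58151412 -0.06038877  0.05992994]
[ 0.57909317 -0.09538877  0.032     ]
t10.58 pos [ 0.5774 -0.1234  0.137 ] head -5.03 slide [0.1047, -0.0017, -0.0291] roll -0.0003 q [-23.6  15.9  94.6  -0.4  68.8 -18.4] F [0.4 0.7 0.6] w -0.0001
```

Call:
arm_command(rows=[{"slide":[0.03,-0.0017,0],"roll":0},{"slide":[0.06,-0.0017,0],"roll":0},{"slide":[0.085,-0.0017,0],"roll":0},{"slide":[0.1,-0.0017,-0.005],"roll":0},{"slide":[0.107,-0.0017,-0.015],"roll":0},{"slide":[0.107,-0.0017,-0.025],"roll":0},{"slide":[0.107,-0.0017,-0.0291],"roll":0},{"slide":[0.107,-0.0017,-0.0291],"roll":0},{"slide":[0.107,-0.0017,-0.0291],"roll":0}])

```text
clock: 11.33
position: [0.5804, -0.0952, 0.0314]
eef_rot: [[0.011, 0.996, -0.086], [-0.012, -0.086, -0.996], [-1.0, 0.012, 0.011]]
ft_force: [0.6, 0.4, 0.5]
grip_width: -0.0001
```

```bash
python3 -c "
from h import *
import cv2
p=lane([0,0,0]); p[1]=-.085;p[2]=.03
go(p,-5.02)
for n,x0,y0,w,h,k in(('scene',230,190,120,100,6.5),):
    im=optics.get_image(n)[:,:,::-1]; cv2.imwrite(f'pics/n_{n}.png',cv2.resize(im[y0:y0+h,x0:x0+w],None,fx=k,fy=k,interpolation=2))
"
```

```text
t11.33 pos [ 0.5804 -0.0952  0.0314] head -4.95 slide [0.0013, -0.0007, -0.0102] roll 0.0012 q [-20.9  23.8  97.9  -0.5  57.4 -15.6] F [0.6 0.4 0.5] w -0.0001
```

View pics/n_scene.png

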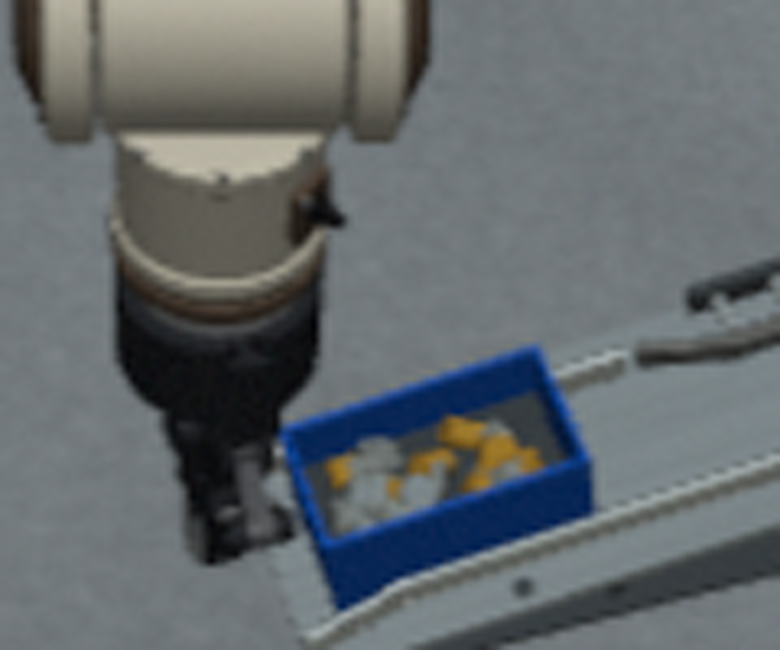

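Call:
arm_command(rows=[{"slide":[0,-0.0007,-0.005],"roll":0},{"slide":[0,-0.0007,-0.01],"roll":0},{"slide":[0,-0.0007,-0.014],"roll":0},{"slide":[0,-0.0007,-0.017],"roll":0},{"slide":[0,-0.0007,-0.019],"roll":0},{"slide":[0,-0.0007,-0.021],"roll":0},{"slide":[0,-0.0007,-0.021],"roll":0}])

```text
clock: 11.97
position: [0.5813, -0.0742, 0.0309]
eef_rot: [[0.01, 0.996, -0.087], [-0.012, -0.087, -0.996], [-1.0, 0.011, 0.011]]
ft_force: [-0.9, 0.5, -0.5]
grip_width: -0.0004
```

Call:
arm_command(rows=[{"slide":[0,0,-0.001],"roll":0},{"slide":[0,0,-0.002],"roll":0},{"slide":[0,0,-0.003],"roll":0},{"slide":[0,0,-0.004],"roll":0},{"slide":[0,0,-0.004],"roll":0}])

```text
clock: 12.38
position: [0.5818, -0.0707, 0.031]
eef_rot: [[0.01, 0.996, -0.087], [-0.012, -0.087, -0.996], [-1.0, 0.011, 0.012]]
ft_force: [-0.7, -3.2, 0.2]
grip_width: 0.0001
```

Call:
arm_command(rows=[{"slide":[0,0,-0.003],"roll":0},{"slide":[-0.0003,0,-0.006],"roll":0},{"slide":[-0.0008,0,-0.01],"roll":0},{"slide":[-0.0013,0,-0.014],"roll":0},{"slide":[-0.0019,0,-0.018],"roll":0},{"slide":[-0.0025,0,-0.022],"roll":0},{"slide":[-0.0031,0,-0.026],"roll":0},{"slide":[-0.0037,0,-0.03],"roll":0},{"slide":[-0.0037,0,-0.03],"roll":0}])

```text
clock: 13.13
position: [0.585, -0.0405, 0.0351]
eef_rot: [[0.012, 0.996, -0.086], [-0.013, -0.086, -0.996], [-1.0, 0.013, 0.012]]
ft_force: [-0.1, -1.9, 0.8]
grip_width: -0.0003
```

```bash
cat > look.py <<'E'
from h import *
import cv2,sys
o=robot.get_obs();R,t=pose(np.load('lane.npy'),.008,.14)
q=R.T@(o['position']-t); F=R.T@o['ft_force']; print('t %.2f lane tcp'%o['clock'],q.round(4),'F lane',F.round(1))
go(R@np.array([q[0]+.03,0,q[2]])+t,-5.02)
x0,y0,w,h,k=255,180,160,120,5
im=optics.get_image('scene')[:,:,::-1]; cv2.imwrite(f'pics/{sys.argv[1]}.png',cv2.resize(im[y0:y0+h,x0:x0+w],None,fx=k,fy=k,interpolation=2))
E
python3 look.py p1
```

```text
t 13.13 lane tcp [ 0.0338 -0.0018  0.0226] F lane [-1.7 -0.   1.1]
t13.13 pos [ 0.585  -0.0405  0.0351] head -4.94 slide [-0.0046, -0.0017, -0.0297] roll 0.0014 q [-15.5  23.3  98.2  -0.6  57.7 -10.2] F [-0.1 -1.9  0.8] w -0.0003
```

View pics/p1.png

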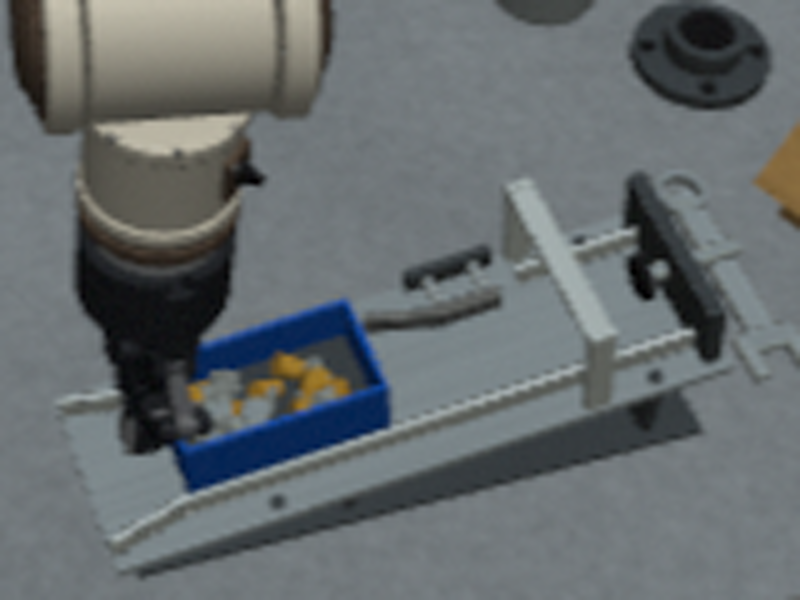

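Call:
arm_command(rows=[{"slide":[-0.0006,0,-0.004],"roll":0},{"slide":[-0.0012,0,-0.008],"roll":0},{"slide":[-0.0018,-0.0005,-0.012],"roll":0},{"slide":[-0.0023,-0.0005,-0.016],"roll":0},{"slide":[-0.0029,-0.001,-0.02],"roll":0},{"slide":[-0.0035,-0.001,-0.024],"roll":0},{"slide":[-0.0041,-0.001,-0.028],"roll":0},{"slide":[-0.0046,-0.001,-0.032],"roll":0},{"slide":[-0.0052,-0.001,-0.036],"roll":0},{"slide":[-0.0058,-0.001,-0.04],"roll":0},{"slide":[-0.0064,-0.001,-0.044],"roll":0},{"slide":[-0.0069,-0.001,-0.048],"roll":0},{"slide":[-0.0075,-0.001,-0.052],"roll":0}])

```text
clock: 14.27
position: [0.5885, 0.0102, 0.042]
eef_rot: [[0.012, 0.996, -0.086], [-0.015, -0.086, -0.996], [-1.0, 0.013, 0.014]]
ft_force: [-1.9, -11.5, 2.0]
grip_width: -0.0002
```

```bash
python3 look.py p2
```

```text
t 14.27 lane tcp [ 0.085  -0.0007  0.0224] F lane [-11.3   0.9   3.6]
t14.27 pos [0.5885 0.0102 0.042 ] head -4.93 slide [-0.0046, -0.0006, -0.0296] roll 0.0016 q [-10.4  23.   97.7  -0.9  58.5  -5. ] F [ -1.9 -11.5   2. ] w -0.0002
```

View pics/p2.png

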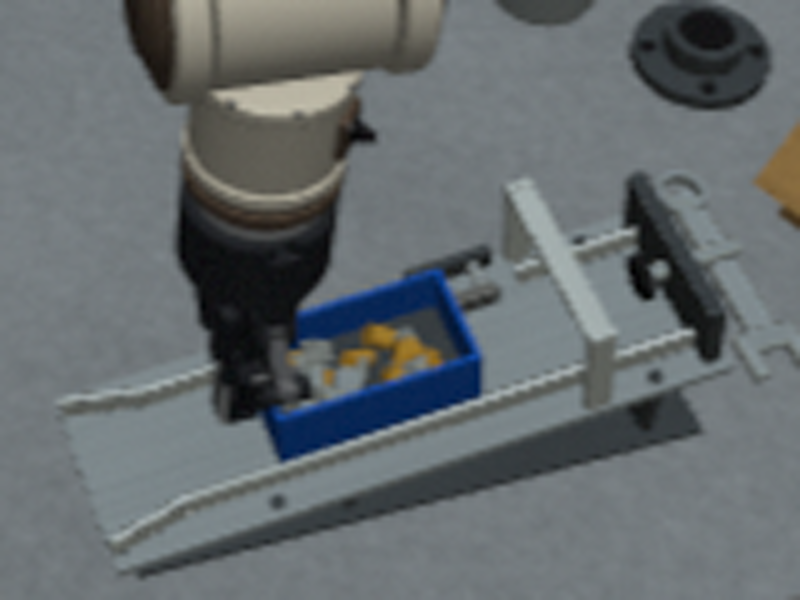

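Call:
arm_command(rows=[{"slide":[-0.0002,0,-0.003],"roll":0},{"slide":[-0.0006,0,-0.006],"roll":0},{"slide":[-0.0011,0,-0.009],"roll":0},{"slide":[-0.0016,0,-0.012],"roll":0},{"slide":[-0.0021,-0.0003,-0.015],"roll":0},{"slide":[-0.0025,-0.0003,-0.018],"roll":0},{"slide":[-0.003,-0.0003,-0.021],"roll":0},{"slide":[-0.0034,-0.0003,-0.024],"roll":0}])

```text
clock: 14.98
position: [0.5904, 0.0339, 0.0454]
eef_rot: [[0.012, 0.996, -0.086], [-0.017, -0.086, -0.996], [-1.0, 0.014, 0.016]]
ft_force: [0.1, -10.3, 2.1]
grip_width: -0.0003
```

```bash
python3 look.py p3
```

```text
t 14.98 lane tcp [ 0.1091 -0.0006  0.0224] F lane [-9.8 -1.   3.5]
t14.98 pos [0.5904 0.0339 0.0454] head -4.91 slide [-0.0047, -0.0005, -0.0296] roll 0.0019 q [-8.  23.  97.1 -1.  59.  -2.5] F [  0.1 -10.3   2.1] w -0.0003
```

View pics/p3.png

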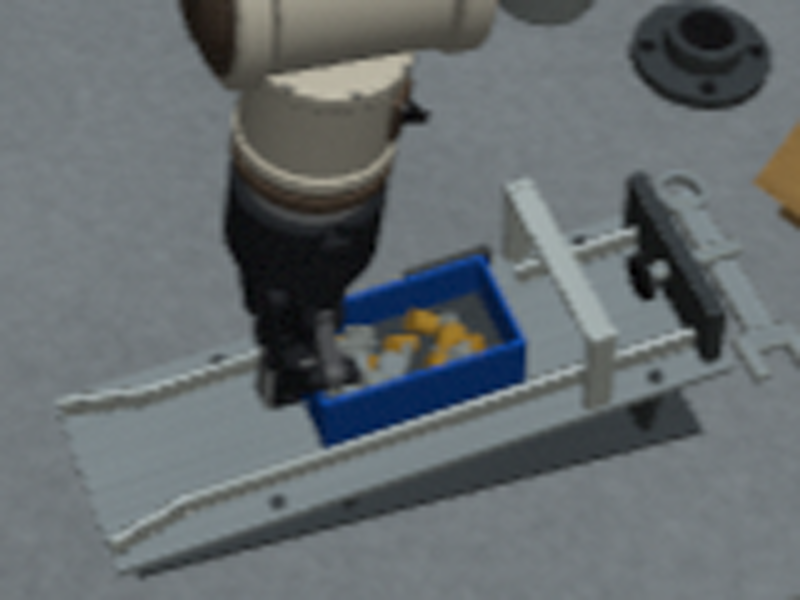

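Call:
arm_command(rows=[{"slide":[-0.0002,0,-0.003],"roll":0},{"slide":[-0.0006,0,-0.006],"roll":0},{"slide":[-0.0011,0,-0.009],"roll":0},{"slide":[-0.0016,0,-0.012],"roll":0},{"slide":[-0.0021,-0.0003,-0.015],"roll":0},{"slide":[-0.0026,-0.0003,-0.018],"roll":0},{"slide":[-0.003,-0.0003,-0.021],"roll":0},{"slide":[-0.0035,-0.0003,-0.024],"roll":0},{"slide":[-0.004,-0.0003,-0.027],"roll":0},{"slide":[-0.0045,-0.0003,-0.03],"roll":0}])

```text
clock: 15.87
position: [0.5935, 0.064, 0.0498]
eef_rot: [[0.014, 0.996, -0.086], [-0.018, -0.085, -0.996], [-1.0, 0.016, 0.017]]
ft_force: [2.2, -7.2, -0.1]
grip_width: -0.0
```

```bash
python3 look.py p4
```

```text
t 15.87 lane tcp [ 0.1397 -0.001   0.0226] F lane [-7.  -2.8  0.9]
t15.87 pos [0.5935 0.064  0.0498] head -4.90 slide [-0.0047, -0.0009, -0.0296] roll 0.0021 q [-4.9 23.3 96.2 -1.1 59.6  0.5] F [ 2.2 -7.2 -0.1] w -0.0000
```

View pics/p4.png

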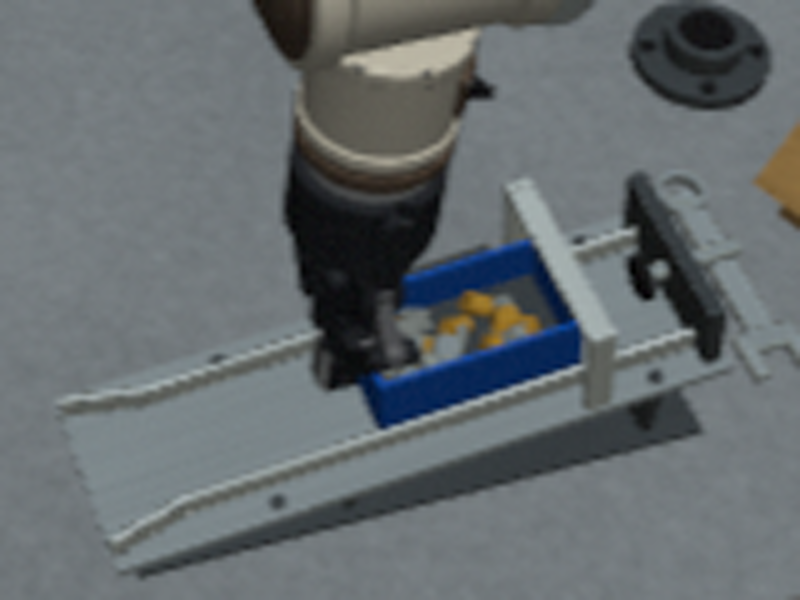

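Call:
arm_command(rows=[{"slide":[-0.0001,0,-0.003],"roll":0},{"slide":[-0.0005,0,-0.006],"roll":0},{"slide":[-0.0009,0,-0.009],"roll":0},{"slide":[-0.0014,0,-0.012],"roll":0},{"slide":[-0.0019,-0.0003,-0.015],"roll":0},{"slide":[-0.0024,-0.0003,-0.018],"roll":0},{"slide":[-0.0029,-0.0003,-0.021],"roll":0},{"slide":[-0.0034,-0.0003,-0.024],"roll":0},{"slide":[-0.0034,-0.0003,-0.024],"roll":0}])

```text
clock: 16.67
position: [0.5961, 0.0891, 0.0534]
eef_rot: [[0.017, 0.996, -0.085], [-0.017, -0.085, -0.996], [-1.0, 0.018, 0.016]]
ft_force: [2.7, -4.2, 0.4]
grip_width: -0.0
```

```bash
python3 look.py p5; python3 - <<'E'
from h import *
import cv2
im=optics.get_image('top')[:,:,::-1]; cv2.imwrite('pics/p5t.png',cv2.resize(im[135:185,190:260],None,fx=10,fy=10,interpolation=2))
E
```

```text
t 16.67 lane tcp [ 0.1651 -0.0015  0.0226] F lane [-3.8 -3.   1. ]
t16.67 pos [0.5961 0.0891 0.0534] head -4.89 slide [-0.0047, -0.0014, -0.0296] roll 0.0023 q [-2.5 23.7 95.2 -1.1 60.1  2.9] F [ 2.7 -4.2  0.4] w -0.0000
```

View pics/p5.png

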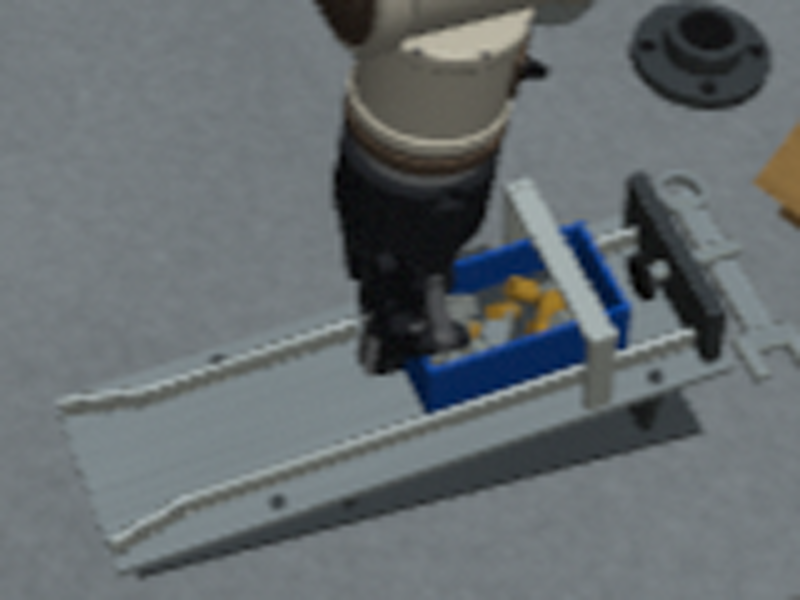

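View pics/p5t.png

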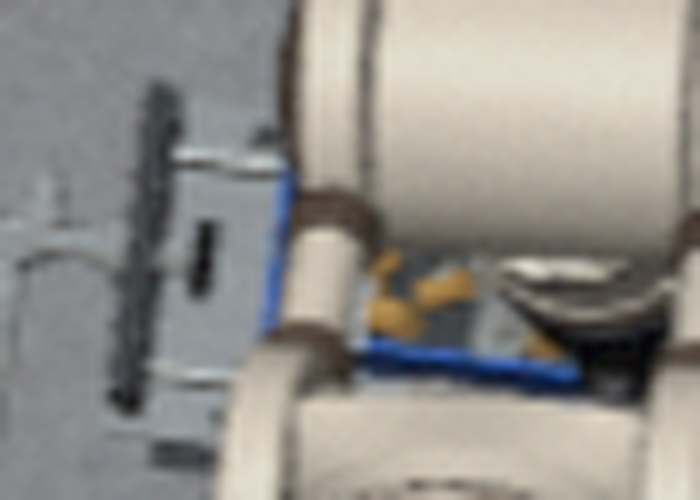

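Call:
arm_command(rows=[{"slide":[0,0,-0.002],"roll":0},{"slide":[-0.0003,0,-0.004],"roll":0},{"slide":[-0.0006,-0.0005,-0.006],"roll":0},{"slide":[-0.0009,-0.0005,-0.008],"roll":0},{"slide":[-0.0012,-0.0005,-0.01],"roll":0},{"slide":[-0.0015,-0.0005,-0.012],"roll":0}])

```text
clock: 17.27
position: [0.5968, 0.1004, 0.0548]
eef_rot: [[0.017, 0.996, -0.086], [-0.018, -0.085, -0.996], [-1.0, 0.018, 0.017]]
ft_force: [2.4, -7.4, 0.5]
grip_width: -0.0002
```

```bash
python3 look.py p6; python3 - <<'E'
from h import *
import cv2
im=optics.get_image('top')[:,:,::-1]; cv2.imwrite('pics/p6t.png',cv2.resize(im[135:185,190:260],None,fx=10,fy=10,interpolation=2))
im=optics.get_image('scene')[:,:,::-1]; cv2.imwrite('pics/p6s.png',cv2.resize(im[205:275,350:420],None,fx=8,fy=8,interpolation=2))
E
```

```text
t 17.27 lane tcp [ 0.1765 -0.0012  0.0223] F lane [-7.  -3.   1.5]
t17.27 pos [0.5968 0.1004 0.0548] head -4.89 slide [-0.0047, -0.001, -0.0296] roll 0.0022 q [-1.4 23.9 94.7 -1.2 60.4  4.1] F [ 2.4 -7.4  0.5] w -0.0002
```

View pics/p6s.png

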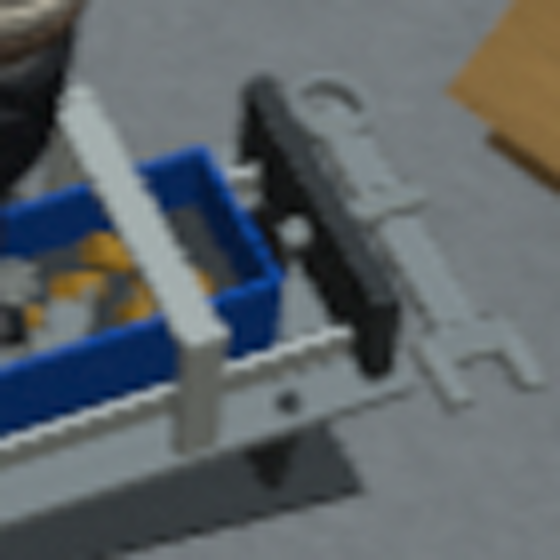

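View pics/p6t.png

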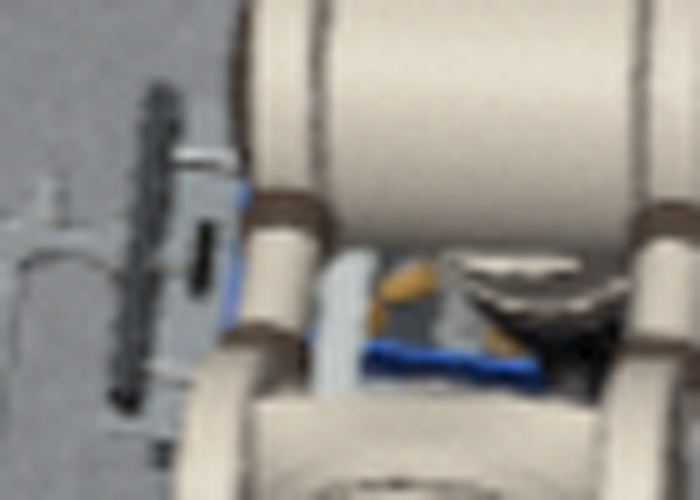

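```bash
python3 - <<'E'
from h import *
R,t=pose(np.load('lane.npy'),.008,.14)
def solve(n,L,P):
    s=least_squares(lambda v:(proj(n,(np.array(L)+[[v[0],v[1],0]])@R.T+t)-P).ravel(),[.3,0]); return s.x, s.fun.round(1)
print(solve('scene',[[0,-.03,.05],[0,.03,.05]],crop([[280,280],[208,147]],350,205,8)))
print(solve('top',[[0,-.03,.05]],crop([[246,180]],190,135,10)))
# buffer face at top view: edge midpoint of top rim y=0,z~.033 ; earlier pic
print(solve('top',[[0,-.011,.029],[0,.011,.029]],crop([[219,222],[212,295]],190,135,10)))
print(proj('scene',np.array([[.308,-.013,.022],[.308,.013,.022],[.308,0,.035]])@R.T+t))
E
```

```text
(array([ 0.3006809 , -0.00406944]), array([ 0.5,  0.3, -0.5, -0.3]))
(array([0.30104262, 0.006662  ]), array([0., 0.]))
(array([ 0.30851334, -0.00112143]), array([ 0.1,  0.3, -0.1, -0.3]))
[[383.49409486 239.09805471]
 [379.2463384  231.69690457]
 [381.6180544  232.47820267]]
```

Call:
arm_command(rows=[{"slide":[0,0,-0.0015],"roll":0},{"slide":[-0.0002,0,-0.003],"roll":0},{"slide":[-0.0004,0,-0.0045],"roll":0},{"slide":[-0.0006,0,-0.006],"roll":0}])

```text
clock: 17.75
position: [0.5974, 0.1056, 0.0554]
eef_rot: [[0.017, 0.996, -0.086], [-0.02, -0.085, -0.996], [-1.0, 0.019, 0.018]]
ft_force: [-0.0, -9.9, 2.1]
grip_width: -0.0
```

Call:
arm_command(rows=[{"slide":[0,0,-0.001],"roll":0},{"slide":[-0.0001,0,-0.002],"roll":0}])

```text
clock: 17.92
position: [0.5974, 0.1063, 0.0555]
eef_rot: [[0.016, 0.996, -0.085], [-0.022, -0.085, -0.996], [-1.0, 0.018, 0.021]]
ft_force: [-0.0, -10.9, 2.6]
grip_width: 0.0
```

Call:
arm_command(rows=[{"slide":[0,0,-0.002],"roll":0},{"slide":[-0.0002,0,-0.004],"roll":0}])

```text
clock: 18.08
position: [0.5977, 0.1085, 0.0559]
eef_rot: [[0.016, 0.996, -0.085], [-0.026, -0.085, -0.996], [-1.0, 0.018, 0.024]]
ft_force: [-0.8, -11.2, 3.8]
grip_width: -0.0003
```

```bash
python3 look.py p7; python3 - <<'E'
from h import *
import cv2
im=optics.get_image('top')[:,:,::-1]; cv2.imwrite('pics/p7t.png',cv2.resize(im[135:185,190:260],None,fx=10,fy=10,interpolation=2))
im=optics.get_image('scene')[:,:,::-1]; cv2.imwrite('pics/p7s.png',cv2.resize(im[205:275,350:420],None,fx=8,fy=8,interpolation=2))
E
```

```text
t 18.08 lane tcp [ 0.1848 -0.0013  0.0223] F lane [-10.6  -0.2   5.4]
t18.08 pos [0.5977 0.1085 0.0559] head -4.86 slide [-0.0049, -0.0012, -0.0296] roll 0.0027 q [-0.3 24.2 94.2 -1.7 60.7  5.3] F [ -0.8 -11.2   3.8] w -0.0003
```

View pics/p7s.png

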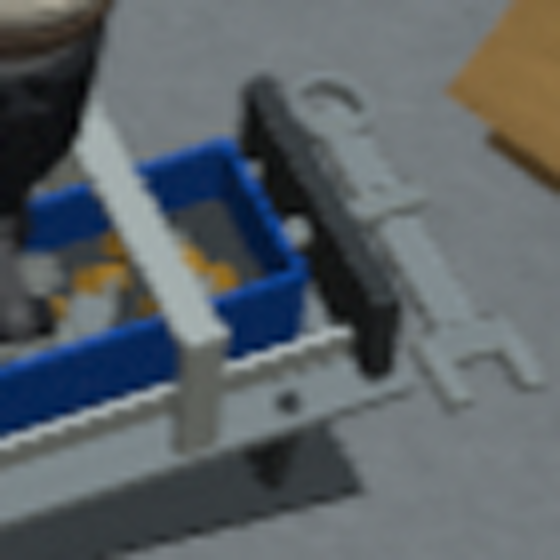

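View pics/p7t.png

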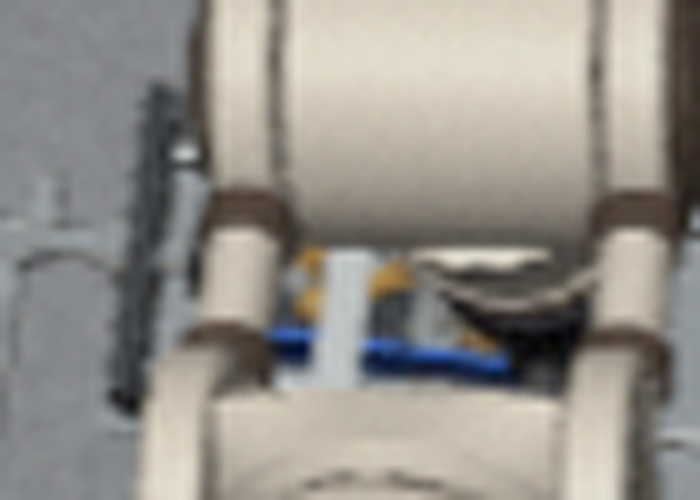

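```bash
python3 - <<'E'
from h import *
R,t=pose(np.load('lane.npy'),.008,.14)
def solve(n,L,P):
    s=least_squares(lambda v:(proj(n,(np.array(L)+[[v[0],v[1],0]])@R.T+t)-P).ravel(),[.3,0]); return s.x, s.fun.round(1)
print(solve('scene',[[0,-.03,.05],[0,.03,.05]],crop([[304,264],[234,138]],350,205,8)))
E
```

```text
(array([ 0.31014024, -0.00247425]), array([ 0.6,  0.7, -0.7, -0.8]))
```

Call:
arm_command(rows=[{"slide":[0,0,-0.002],"roll":0},{"slide":[-0.0002,0,-0.003],"roll":0},{"slide":[-0.0002,0,-0.003],"roll":0},{"slide":[-0.0002,0,-0.003],"roll":0}])

```text
clock: 18.57
position: [0.5977, 0.1098, 0.0561]
eef_rot: [[0.015, 0.996, -0.085], [-0.029, -0.085, -0.996], [-0.999, 0.017, 0.027]]
ft_force: [-0.2, -12.8, 3.2]
grip_width: 0.0001
```

```bash
python3 look.py p8
```

```text
t 18.57 lane tcp [ 0.1861 -0.0013  0.0224] F lane [-12.2  -0.9   4.9]
t18.57 pos [0.5977 0.1098 0.0561] head -4.85 slide [-0.005, -0.0011, -0.0296] roll 0.003 q [-0.1 24.3 94.  -1.9 60.9  5.6] F [ -0.2 -12.8   3.2] w 0.0001
```

Call:
arm_command(rows=[{"slide":[0,0,-0.002],"roll":0},{"slide":[-0.0002,0,-0.004],"roll":0},{"slide":[-0.0002,0,-0.004],"roll":0}])

```text
clock: 18.87
position: [0.5978, 0.1111, 0.0564]
eef_rot: [[0.013, 0.996, -0.085], [-0.034, -0.084, -0.996], [-0.999, 0.016, 0.032]]
ft_force: [-0.1, -15.1, 3.3]
grip_width: -0.0001
```

```bash
python3 look.py p9; python3 - <<'E'
from h import *
import cv2
im=optics.get_image('scene')[:,:,::-1]; cv2.imwrite('pics/p9s.png',cv2.resize(im[205:275,350:420],None,fx=8,fy=8,interpolation=2))
E
```

```text
t 18.87 lane tcp [ 0.1874 -0.0013  0.0225] F lane [-14.4  -1.2   5.3]
t18.87 pos [0.5978 0.1111 0.0564] head -4.83 slide [-0.0052, -0.0011, -0.0296] roll 0.0033 q [ 0.1 24.4 93.8 -2.2 61.   6. ] F [ -0.1 -15.1   3.3] w -0.0001
```

View pics/p9s.png

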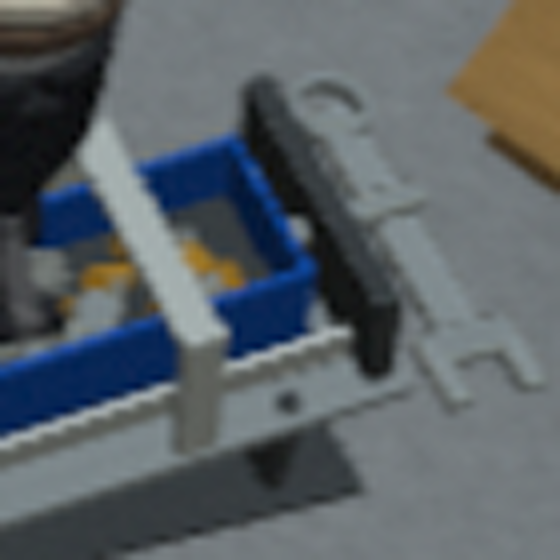

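View pics/p9.png

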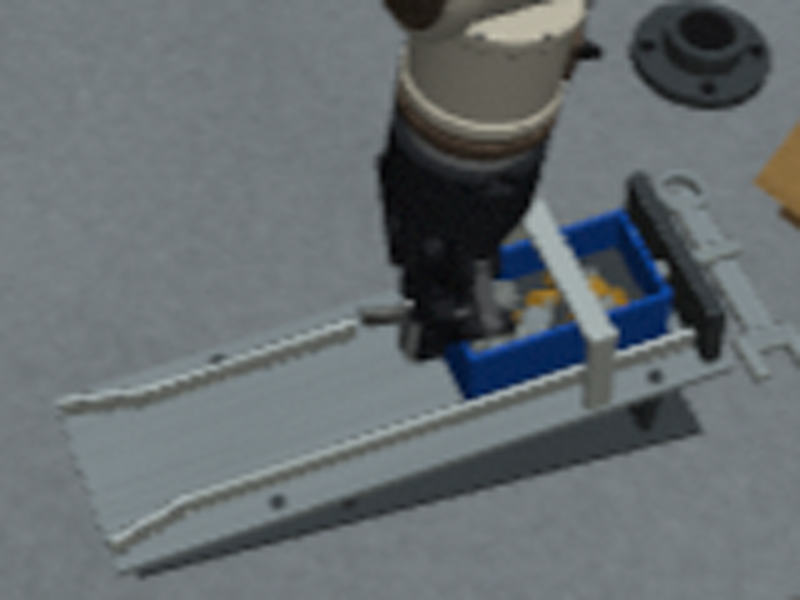

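The force climbed from 10.6 to 12.2 to 14.4 N over 2.6 mm. That matches the buffer spring on top of about 8 N of sliding friction, so I'm backing off.

Call:
arm_command(rows=[{"slide":[0,0,0.001],"roll":0},{"slide":[0,0,0.003],"roll":0},{"slide":[0,0,0.006],"roll":0},{"slide":[0,0,0.012],"roll":0},{"slide":[0,0,0.02],"roll":0},{"slide":[0,0,0.03],"roll":0},{"slide":[0,0,0.04],"roll":0},{"slide":[-0.01,0,0.05],"roll":0},{"slide":[-0.03,0,0.05],"roll":0},{"slide":[-0.06,0,0.05],"roll":0},{"slide":[-0.09,0,0.06],"roll":0},{"slide":[-0.11,0,0.1],"roll":0},{"slide":[-0.12,0,0.14],"roll":0},{"slide":[-0.12,0,0.18],"roll":0},{"slide":[-0.12,0,0.22],"roll":0},{"slide":[-0.12,0,0.25],"roll":0},{"slide":[-0.12,0,0.25],"roll":0},{"slide":[-0.12,0,0.25],"roll":0}])

```text
clock: 20.47
position: [0.5747, -0.136, 0.1852]
eef_rot: [[0.014, 0.996, -0.089], [-0.033, -0.088, -0.996], [-0.999, 0.017, 0.032]]
ft_force: [-0.1, 1.0, 0.3]
grip_width: -0.0001
```

```bash
python3 look.py q1; python3 - <<'E'
from h import *
import cv2
a=optics.get_image('scene')[:,:,::-1]; cv2.imwrite('pics/q1s.png',cv2.resize(a[205:275,350:420],None,fx=8,fy=8,interpolation=2))
a=optics.get_image('top')[:,:,::-1]; cv2.imwrite('pics/q1full.png',a); cv2.imwrite('pics/q1t.png',cv2.resize(a[135:185,190:260],None,fx=10,fy=10,interpolation=2))
E
```

```text
t 20.47 lane tcp [-0.0403  0.0002  0.1846] F lane [1.  0.2 0.2]
t20.47 pos [ 0.5747 -0.136   0.1852] head -5.05 slide [-0.0051, 0.0002, -0.0296] roll -0.0006 q [-24.3  12.6  92.9  -1.5  73.  -18.8] F [-0.1  1.   0.3] w -0.0001
```

View pics/q1s.png

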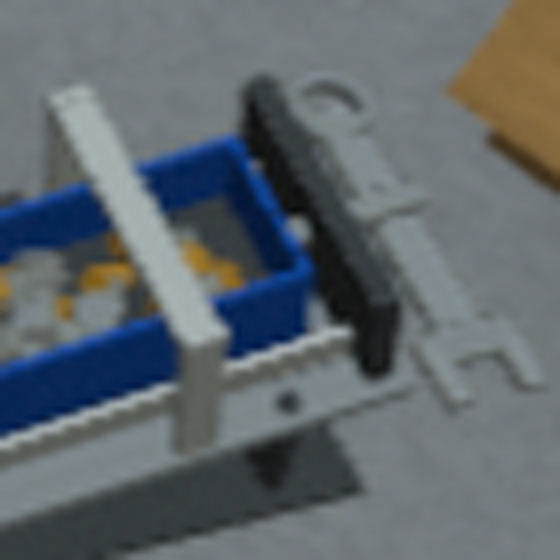

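View pics/q1t.png

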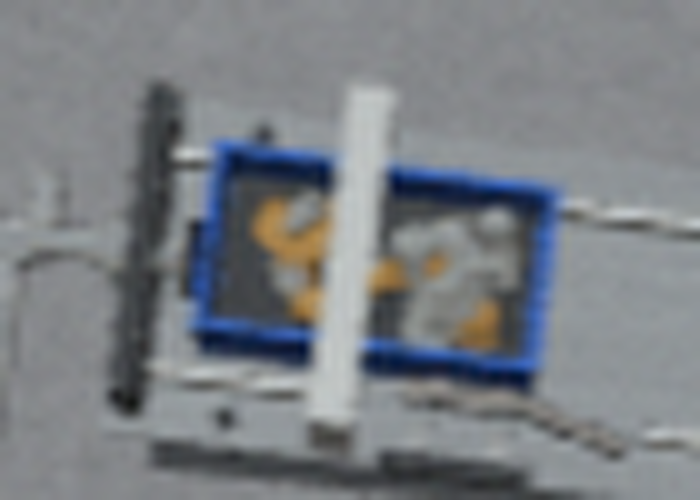

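View pics/q1full.png

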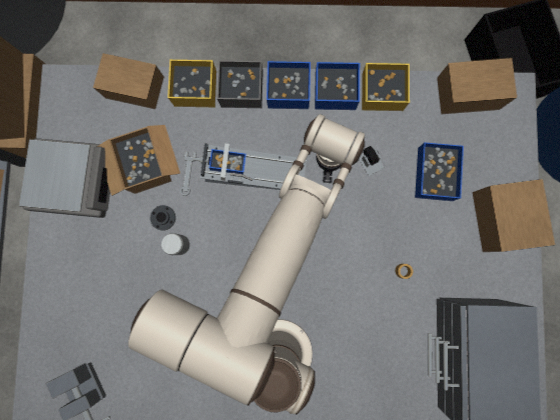

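View pics/q1.png

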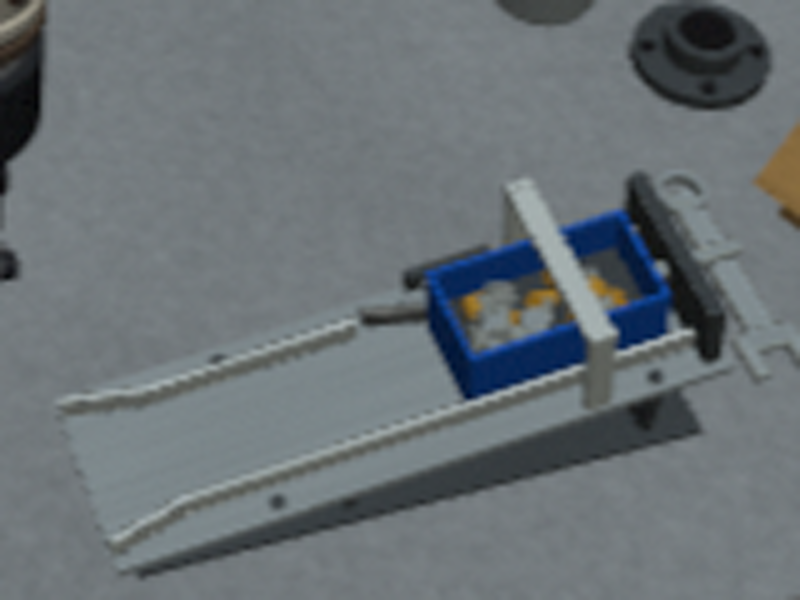

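```bash
python3 - <<'E'
from h import *
import cv2
R,t=pose(np.load('lane.npy'),.008,.14)
def solve(n,L,P):
    s=least_squares(lambda v:(proj(n,(np.array(L)+[[v[0],v[1],0]])@R.T+t)-P).ravel(),[.3,0]); return s.x, s.fun.round(1)
print(solve('top',[[0,-.03,.05],[0,.03,.05],[-.11,-.03,.05],[-.11,.03,.05]],crop([[215,142],[194,330],[564,184],[545,372]],190,135,10)))
print(solve('scene',[[0,-.03,.05],[0,.03,.05],[-.11,.03,.05]],crop([[668,293],[622,211],[427,270]],255,180,5)))
a=cv2.imread('pics/top0.png'); b=cv2.imread('pics/p5t.png'); c=cv2.imread('pics/q1full.png')
for im in(a,c): print(im[155:166,204:216,1].tolist()[3:9])
E
```

```text
(array([ 0.31129436, -0.0047207 ]), array([ 0.3, -0.2, -0.1, -0.4,  0.1,  0.4, -0.3,  0.1]))
(array([ 0.31137233, -0.00340584]), array([ 0.6,  0.2, -0.3, -0.6, -0.4,  0.4]))
[[72, 55, 91, 140, 151, 116, 25, 85, 137, 155, 157, 154], [73, 70, 122, 157, 142, 93, 28, 86, 140, 153, 157, 159], [72, 101, 137, 155, 140, 93, 26, 108, 153, 154, 154, 154], [79, 98, 120, 140, 119, 63, 21, 108, 157, 158, 156, 154], [66, 61, 96, 128, 106, 53, 39, 115, 161, 160, 157, 157], [64, 62, 116, 156, 125, 45, 49, 117, 156, 157, 158, 157]]
[[69, 58, 87, 138, 119, 50, 68, 74, 62, 68, 68, 96], [71, 70, 116, 152, 110, 49, 71, 65, 63, 71, 70, 74], [74, 96, 132, 133, 89, 52, 61, 61, 67, 69, 69, 70], [77, 93, 114, 120, 85, 64, 76, 57, 62, 71, 69, 71], [59, 58, 94, 108, 72, 63, 72, 62, 74, 68, 69, 70], [64, 54, 116, 126, 64, 70, 80, 56, 74, 66, 69, 72]]
```

```bash
python3 -c "
from rig import robot,job
print(robot.get_obs()['clock']); print(job.close_job())"
```

```text
20.6167
the job is handed in; nothing more can be done
None
```

I set the bin on the low foot of the ramp and let go of it. I then pushed it up the lane with shut fingers, under the bridge bar and past the side shoe, onto the buffer. The arm backed clear and I handed the job in at 20.6 s; no verdict was given.

- **Contact:** both cameras put the bin's leading end at lane x ≈ 311 mm. The buffer face, measured before contact, was at about 308.5 mm (good to roughly 2 mm). The buffer also shows about 2 mm further back than in the first picture, so the bin is still pressing on it. The bin stayed put after the arm backed off.
- **Force:** the highest push reading was about 15 N at the wrist (14.4 N along the lane). About 8 N of that was sliding friction, so I estimate the buffer took about 6 N; I had no direct reading of the buffer force.
- **Bin and surroundings:** the bin looked flat in the lane in every picture, and I saw no other item moved in the last pictures. I checked that by eye and did not measure each item.
- **What did not go as planned:** the tool could only stay vertical, so the fingers pushed on the top rim of the bin's leaning end wall. I kept a slight downward bias to avoid tipping it. The position fits disagree on where the bin sits across the lane: 3.4 mm and 4.7 mm off centre, though the lane leaves only 3.5 mm each side.

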